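# Feed a brake pad sled along the guide fence with a push stick

## Task

Pick up the push stick from the blue mat, put its nose in the slot of the brake pad sled and first press the sled sideways flat against the yellow guide strip, while it is still at its starting end. Then feed it with the stick along the strip until it bears gently on the red stop, keeping it lightly but surely pressed against the strip all the way (a few newtons; no more than 15) and never touching the sled with the gripper. Leave the sled home at the stop and lay the stick back on the blue mat, standing on its foot, without disturbing the other things on the bench.

Things in the scene. Friction and masses are not known exactly. Their poses are not given: they have to be found in the camera images.
- jig: Dressing jig, fixed to the bench: a blue plate 360 (x) x 150 (y) x 12 mm thick with a dark abrasive strip on it. Origin on the bench under its middle; +x is the feed direction (towards the red stop), -y the side of the fence. The plate's top is 12 mm above the origin. Sliding the sled on the plate alone takes about 2 to 6 N.
- fence: Dark steel rail on the jig's -y edge; its frame is the jig's. Carries the yellow guide strip: 330 mm along x, 22 mm tall over the plate, face looking to +y. Nominal face y = -35 mm, but clamped by hand: turned about x = 0 by up to 2 degrees (0.035 rad) either way, unmeasured (face up to 6 mm out at the ends), so it must be felt. It is stiff and does not yield; over 15 N is too hard.
- stop: Red stop block on the jig plate, 30 (x) x 60 (y) x 30 mm, clamped somewhere near the far end; its frame is parallel to the jig's. Origin at the centre of its underside, on the plate's top; the face that the sled meets is 15 mm from it on the -x side. More than 25 N on it is too hard.
- sled: Loose aluminium sled over a brake pad, 100 (x) x 70 (y) x 34 mm, 0.4 to 0.85 kg, on the jig plate; two black knobs on its front half rise 8 mm more. Origin: centre of its underside, +x its front. A slot 26 mm wide, open above and to the rear, runs along its middle from the rear (x = -50) to the slot end at x = 0. At the stop its origin is 65 mm from the stop's. Starts 3 to 25 mm off the strip.
- stick: Push stick, 0.12 kg. Origin: centre of its foot's underside; +x to the nose, z up. Green foot 60 x 36 x 8 mm; orange handle on it 50 (x) x 16 (y) mm, top at 62 mm: grip across the 16 mm at 40 mm height, firmly (about 100 N). A shaft 10 mm wide, 20 tall leads to the nose: upright cylinder 18 mm in diameter, 24 tall, axis at x = 85 mm. In use carry it level, underside about 6 mm over the jig plate.
- mat: Blue mat fixed on the bench, 240 (x) x 120 (y) x 4 mm thick; origin at the centre of its underside. The stick starts on it and goes back on it.
- can: Bystander: red aerosol can, 66 mm in diameter, 170 mm tall; origin at the centre of its underside.
- tub: Bystander: clear plastic tub with white lid, 120 x 160 x 65 mm; origin at the centre of its underside.
- pad: Bystander: spare brake pad lying flat, 50 x 110 x 15 mm; origin at the centre of its underside.
Not all that is in view belongs to the job. Of the things like the stick, leave any that is pink; of the rest the smaller one is meant.

How it is judged (in metres and radians):
On the way, in this order (a step that is already met when the one before it is completed fails the run):
1. the stick presses the sled against the guide strip (over 1 N) at the starting end: sled origin at jig x below -70 mm, sled within 3.5 degrees of the jig's direction (contact force between sled and fence above 1 N and contact force between stick and sled above 0.3 N and x of sled in the frame of jig below -0.07 m and angle between the x axis of sled and the x axis of jig, either way round below 0.06 rad), for 0.2 s.
2. the sled passes the first part (jig x -55 to -10 mm) pressed on the strip with over 1 N by the stick (contact force between sled and fence above 1 N and contact force between stick and sled above 0.3 N and x of sled in the frame of jig between -0.055 and -0.01 m and angle between the x axis of sled and the x axis of jig, either way round below 0.06 rad), for 0.2 s.
3. the sled passes the second part (jig x 5 to 55 mm) pressed on the strip with over 1 N by the stick (contact force between sled and fence above 1 N and contact force between stick and sled above 0.3 N and x of sled in the frame of jig between 0.005 and 0.055 m and angle between the x axis of sled and the x axis of jig, either way round below 0.06 rad), for 0.2 s.
4. the stick holds the sled on the stop (over 2 N, within 4 mm) and on the strip (over 1 N) together (contact force between sled and fence above 1 N and contact force between stick and sled above 0.3 N and contact force between sled and stop above 2 N and x of sled in the frame of stop above -0.069 m and angle between the x axis of sled and the x axis of jig, either way round below 0.06 rad), for 0.2 s.
At the end, for the whole second after the job is handed in: The sled rests within 4 mm of the stop's face, along the strip (within 3.5 degrees of the jig's direction and its origin within 9 mm of the jig's middle line); the push stick stands at rest on its foot on the blue mat, its origin within the mat's outline; everything is still and released (x of sled in the frame of stop above -0.069 m and angle between the x axis of sled and the x axis of jig, either way round below 0.06 rad and y of sled in the frame of jig between -0.009 and 0.009 m and linear speed of each of sled, stick below 0.01 m/s and z of stick in the frame of mat between 0.001 and 0.007 m and angle between stick's own z axis and vertical below 0.1 rad and x of stick in the frame of mat between -0.12 and 0.12 m and y of stick in the frame of mat between -0.06 and 0.06 m); the robot touches nothing.
It fails at once if more than 15 N between sled and guide strip or fence (contact force between sled and fence above 15 N).
It fails at once if more than 25 N between sled and stop (contact force between sled and stop above 25 N).
It fails at once if the sled wanders off the strip while being fed (past jig x -60 mm: its origin more than 9 mm to the +y side of the jig's middle line, or turned more than 5 degrees from the jig) (x of sled in the frame of jig above -0.06 m and (y of sled in the frame of jig above 0.009 m or angle between the x axis of sled and the x axis of jig, either way round above 0.087 rad)).
It fails at once if the gripper or arm touches the sled (contact force between any of the fingers, the arm and sled above 0.3 N).
It fails at once if a bystander is disturbed (moved over 20 mm) (distance of any of can, tub, pad from where it was at the start of the episode above 0.02 m).
It also fails if it takes over 72 s, if anything falls off the work surface, if the arm or the gripper's body presses on something with over 40 N, if the wrist force passes 120 N, or if a joint passes its speed limit or range.

## Robot

A 6-joint arm with a two-finger parallel gripper is mounted at the origin on the work surface. World frame = base frame: x ahead of the robot, y to its left, z up, the work surface at z = 0. Lengths are in mm, angles in degrees, forces in N, time in s.
With the tool pointing down it reaches from about 325 to 1000 mm from the base axis. Payload 5.1 kg.
Tool frame: the origin (TCP) lies midway between the tips of the shut fingers; the grasp point (between the pads) lies r.grasp_offset behind it (r.grasp_offset is the distance from the TCP to the grasp point, in mm); z points along the fingers, y is the direction in which the jaws open and shut (so a half turn about z gives the same grasp; the last joint's range is limited). The gripper opens to 85 mm and grips with 20 to 120 N. Pads are 22 mm wide; open, the fingers measure 114 mm over their backs; the gripper's body (76 mm by 85 mm) begins 54 mm behind the grasp point. The pads swing forward as they close: fully open they stand 13 mm farther back than shut.
Start: joints at [-75.55, 7.093, 94.555, -0, 78.352, -4.733], TCP at [213.545, -613.908, 231.322] pointing down, gripper open.
Joint ranges: [-149.61, 149.61], [-58.7, 133.49], [1.44, 155.28], [-77.14, 257.14], [18.33, 153.61], [-166.67, 166.67]. Speed limits (degrees/s): [147.25, 147.25, 180, 180, 180, 180].

## Interface

Orientations are given as a 3x3 rotation matrix whose columns are the frame's x, y, z axes.
In Python, from cell import r gives the robot as it stands. The module is installed in compiled form; this text tells all that it offers.
- The arm moves only by the tool step_arm, never from a script. Its argument "moves" is one flat list of numbers, 7 for each row, row after row: the shift along the tool's x, y, z in mm, then the turn, a rotation vector about the tool's x, y, z in rad, then the finger opening in mm, from 0 to 85.4. A call has 1 to 8 rows; each row is the pose to reach, as a shift and turn from the pose commanded when the call began, along the tool's axes at that moment; what a row does not reach only later rows make up. A row lasts 1/12 s, in which the tool goes at most 41.7 mm and 7.16 degrees, less where a joint would pass 70% of its speed; a pose out of reach is approached as far as the arm can. A call with a gripper value outside its range is refused whole. The fingers move at their own pace and stop on an object; "force" is the grip in N (left out, the last holds). Time passes only in rows, so rows that repeat a pose let the fingers close. It gives the time, the measured TCP pose, the force and the opening at its end, in the units of the state.
- r.sense(): the state, without advancing time (a new reading comes with each control period).
- r.camera(name): name is "scene" or "top"; returns a dict with "pixels" (400x640x3 uint8, blue, green, red), "fovy" (degrees; the focal length in pixels is half the picture's height over the tangent of half this angle, whatever the lens; pixels are square), "cx", "cy" (the principal point, pixels), "R" (3x3) and "t" (3): a world point X has camera coordinates R X + t. Camera axes: x right, y down, z forward; pixel columns grow to the right and rows downward; lengths in mm; the calibration is good to about 2 mm. A picture is of the moment at which its call begins. There is no depth.
- r.finish_job(): hands the job in, once; it reports no verdict.
The state is a dict: "time": time; "q": joint angles; "dq": joint speeds; "tau": joint torques, N m; "ee_pos": TCP position; "eef_rot": TCP orientation; "force": force on the tool from outside, world axes, zero at the start; "ft_torque": the same for the moment, N m; "grip_width": opening from 0.0 (shut) to 1.0 (fully open).
Only numpy, scipy, OpenCV 4.12 (cv2) and the standard library are available. Lean on these libraries where they do the work, as an engineer would, in place of code of your own. Each camera call takes 0.05 s, during which the arm holds its last target.

## Working session

There is one attempt and no reset: what is moved stays moved. The work goes in short steps, Python scripts to look and compute and a tool call to move; the robot and the scene stay as the last step left them, time stands still between calls to the robot, and variables do not carry over. Pictures are saved under pics/ and viewed, and the job is handed in when it is done.

Besides the shell and the picture viewer there is one more tool, called in YAML: its name, and indented under it one key for each argument. step_arm: Moves the arm, as the interface text tells. Its arguments: {"type":"object","properties":{"moves":{"type":"array","items":{"type":"number"}},"force":{"type":"number"}},"required":["moves"]}

```bash
mkdir -p pics; python3 - <<'E'
from cell import r
import cv2,numpy as np
s=r.sense()
for k,v in s.items(): print(k,np.round(v,3).tolist())
print(r.grasp_offset)
for n in("scene","top"):
    c=r.camera(n); cv2.imwrite(f"pics/{n}0.png",c["pixels"]); print(n,c["fovy"],c["cx"],c["cy"],np.round(c["R"],4).tolist(),np.round(c["t"],1).tolist(),c.keys())
E
```

```text
time 0.0
q [-75.552, 7.132, 94.635, -0.001, 78.354, -4.732]
dq [0.019, -0.036, -0.039, 0.086, 0.065, -0.054]
tau [-0.001, -42.361, -36.545, -0.0, 0.007, 0.0]
ee_pos [213.373, -613.318, 230.062]
eef_rot [[0.944, 0.329, -0.001], [0.329, -0.944, 0.002], [0.0, -0.002, -1.0]]
force [0.309, -0.323, -0.007]
ft_torque [0.056, -0.068, 0.073]
grip_width 0.999
18.700000000000003
scene 53.550885912759846 317.70192124683064 200.87921185009168 [[0.19, 0.9818, -0.0049], [0.7825, -0.1544, -0.6032], [-0.5929, 0.1107, -0.7976]] [-119.8, -431.1, 1489.0] dict_keys(['pixels', 'fovy', 'cx', 'cy', 'R', 't'])
top 43.11940350454801 328.52247651654704 202.6441263298582 [[-0.0095, -0.9999, -0.0108], [-0.9963, 0.0104, -0.0852], [0.0853, 0.0099, -0.9963]] [26.0, 591.6, 1472.2] dict_keys(['pixels', 'fovy', 'cx', 'cy', 'R', 't'])
```

View pics/scene0.png

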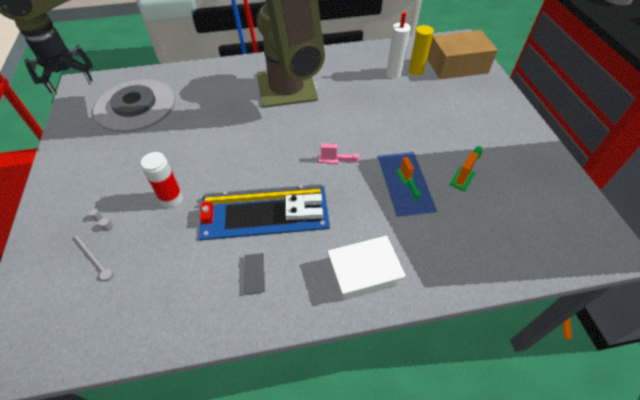

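View pics/top0.png

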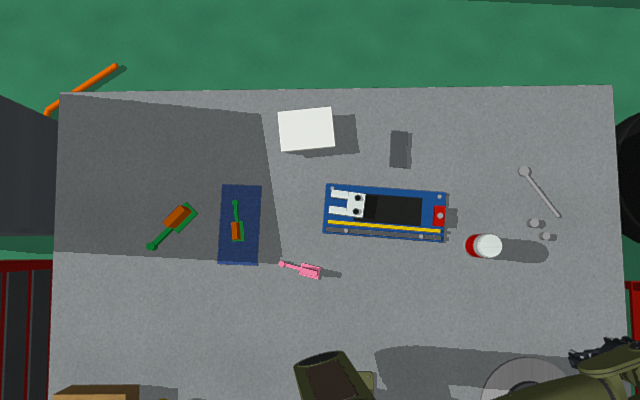

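```bash
python3 - <<'E'
import cv2,numpy as np
t=cv2.imread("pics/top0.png");s=cv2.imread("pics/scene0.png")
a=cv2.resize(t[170:275,140:265],None,fx=5,fy=5,interpolation=cv2.INTER_CUBIC)
cv2.imwrite("pics/c_stick_top.png",a)
cv2.imwrite("pics/c_stick_scene.png",cv2.resize(s[140:225,370:490],None,fx=6,fy=6,interpolation=cv2.INTER_CUBIC))
cv2.imwrite("pics/c_jig_top.png",cv2.resize(t[175:250,315:455],None,fx=5.5,fy=5.5,interpolation=cv2.INTER_CUBIC))
cv2.imwrite("pics/c_jig_scene.png",cv2.resize(s[180:245,192:335],None,fx=5.5,fy=5.5,interpolation=cv2.INTER_CUBIC))
E
```

```text
(no output)
```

View pics/c_stick_top.png

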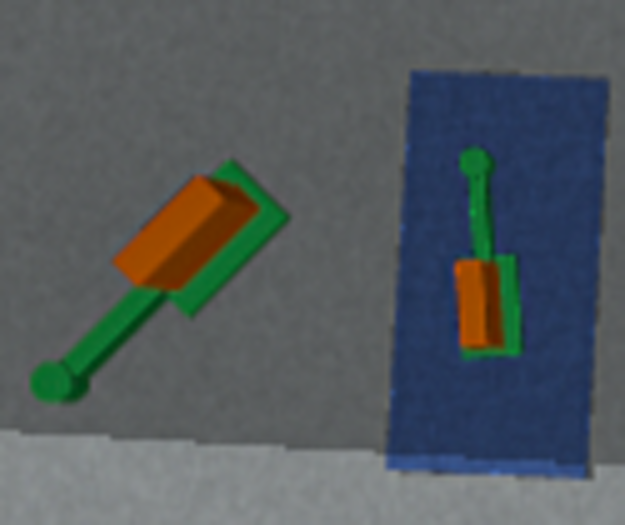

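View pics/c_stick_scene.png

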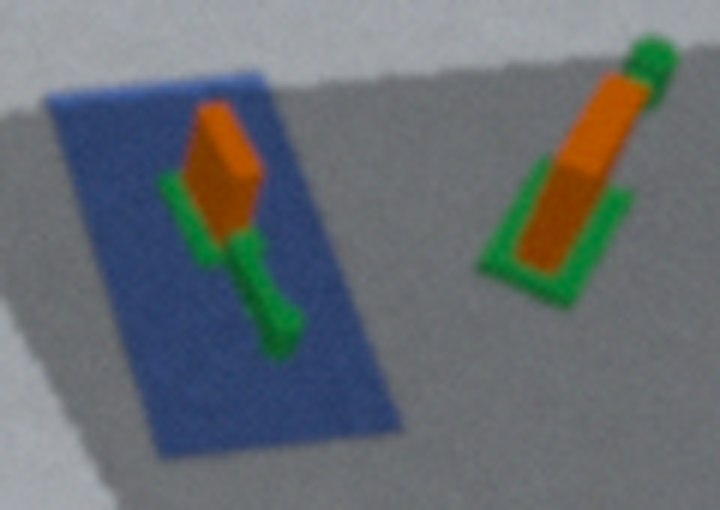

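View pics/c_jig_top.png

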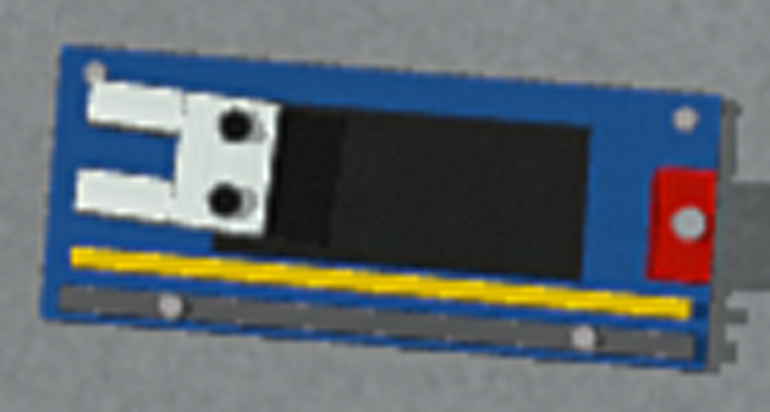

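View pics/c_jig_scene.png

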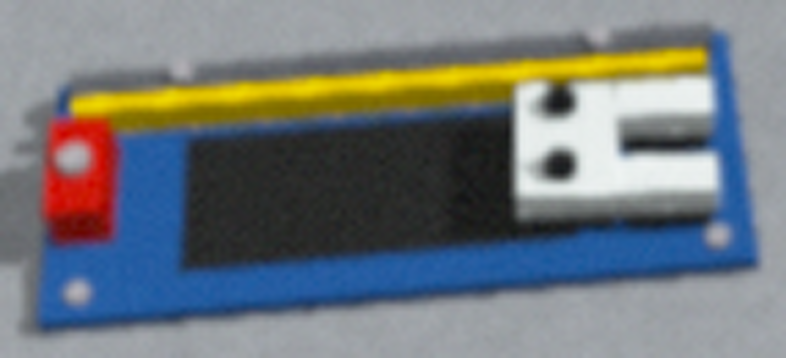

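```bash
cat > h.py <<'E'
import numpy as np,cv2
CAM={}
def setcam(n,c):
    CAM[n]=dict(f=200/np.tan(np.radians(c["fovy"]/2)),cx=c["cx"],cy=c["cy"],R=np.array(c["R"]),t=np.array(c["t"]))
def ray(n,p):
    k=CAM[n];d=np.array([(p[0]-k["cx"])/k["f"],(p[1]-k["cy"])/k["f"],1.]);d=k["R"].T@d;o=-k["R"].T@k["t"];return o,d
def onz(n,p,z):
    o,d=ray(n,p);return o+d*(z-o[2])/d[2]
def proj(n,X):
    k=CAM[n];c=k["R"]@np.asarray(X,float)+k["t"];return np.array([k["f"]*c[0]/c[2]+k["cx"],k["f"]*c[1]/c[2]+k["cy"]])
def tri(p1,p2):
    o1,d1=ray("top",p1);o2,d2=ray("scene",p2)
    A=np.array([d1,-d2]).T;s=np.linalg.lstsq(A,o2-o1,rcond=None)[0]
    a=o1+d1*s[0];b=o2+d2*s[1];return (a+b)/2,np.linalg.norm(a-b)
def up(img,roi,k=6):
    x0,y0,x1,y1=roi;return cv2.resize(img[y0:y1,x0:x1],None,fx=k,fy=k,interpolation=cv2.INTER_CUBIC)
def topx(pts,roi,k=6): return (np.asarray(pts,float)+.5)/k-.5+np.array(roi[:2])
def hsv(img): return cv2.cvtColor(img,cv2.COLOR_BGR2HSV)
def big(m):
    cs,_=cv2.findContours(m.astype(np.uint8),cv2.RETR_EXTERNAL,cv2.CHAIN_APPROX_NONE);return max(cs,key=cv2.contourArea)
def poly(m,n):
    c=cv2.convexHull(big(m))
    return cv2.approxPolyN(c,n).reshape(-1,2)
E
python3 - <<'E'
from cell import r
from h import *
im={}
for n in("scene","top"):
    c=r.camera(n);setcam(n,c);im[n]=c["pixels"]
import pickle;pickle.dump((CAM,im),open("v0.pkl","wb"))
np.set_printoptions(precision=1,suppress=True)
R={"top":dict(mat=(205,175,275,275),jig=(315,175,455,250)),"scene":dict(mat=(370,145,445,222),jig=(190,178,338,248))}
def corners(n,k,fn,nn,z,erode=0):
    roi=R[n][k];u=up(im[n],roi);H=hsv(u).astype(int);m=fn(H)
    p=poly(m,nn);q=topx(p,roi);W=np.array([onz(n,x,z) for x in q]);return q,W
blue=lambda H:(H[...,0]>100)&(H[...,0]<130)&(H[...,1]>110)
yel=lambda H:(H[...,0]>18)&(H[...,0]<34)&(H[...,1]>150)&(H[...,2]>120)
red=lambda H:((H[...,0]<6)|(H[...,0]>174))&(H[...,1]>150)&(H[...,2]>80)
white=lambda H:(H[...,1]<40)&(H[...,2]>185)
ora=lambda H:(H[...,0]>7)&(H[...,0]<18)&(H[...,1]>150)
for name,k,fn,nn,z in[("mat","mat",blue,4,4),("jigplate","jig",blue,4,12),("yellow","jig",yel,4,34),("stop","jig",red,4,42),("sled","jig",white,4,46),("handle","mat",ora,6,62+4)]:
    for n in("top","scene"):
        q,W=corners(n,k,fn,nn,z);print(name,n,"px",q.tolist().__repr__()[:0]);print(np.hstack([q,W[:,:2]]))
E
```

```text
mat top px 
[[261.1 185.4 647.9 223.1]
 [256.8 265.1 409.5 235.5]
 [216.8 263.4 415.5 354.8]
 [221.6 183.8 654.2 342.5]]
mat scene px 
[[436.4 210.9 657.9 340.5]
 [396.6 215.8 652.  223.7]
 [377.6 155.6 415.8 236.3]
 [413.1 152.1 423.1 352.4]]
jigplate top px 
[[ 445.9  191.8  621.9 -330.3]
 [ 442.9  242.1  472.3 -317.1]
 [ 321.6  232.6  503.9   41.7]
 [ 325.6  182.8  652.9   28.4]]
jigplate scene px 
[[ 329.8  228.1  661.3   27.9]
 [ 187.4  240.8  627.  -356.9]
 [ 214.1  204.6  518.1 -282. ]
 [ 323.6  185.6  510.    41.3]]
yellow top px 
[[ 439.9  228.9  510.6 -304.7]
 [ 439.9  232.6  499.9 -304.4]
 [ 327.6  223.1  531.    23.3]
 [ 327.6  219.4  541.7   23.2]]
yellow scene px 
[[ 319.1  194.8  558.3   18.2]
 [ 206.1  203.6  527.6 -300. ]
 [ 203.8  196.8  501.7 -306. ]
 [ 320.2  187.6  533.1   26.6]]
stop top px 
[[ 445.1  205.9  577.3 -320. ]
 [ 443.8  226.2  518.  -314.4]
 [ 432.2  224.9  522.2 -281.1]
 [ 433.4  204.9  580.5 -286.1]]
stop scene px 
[[ 212.8  202.2  532.9 -279.9]
 [ 211.4  222.4  601.  -285.6]
 [ 198.8  223.2  597.2 -319.2]
 [ 200.9  200.8  521.2 -312.3]]
sled top px 
[[365.2 193.2 616.5 -87.6]
 [361.9 217.2 546.4 -76.8]
 [327.9 212.2 562.   21.9]
 [331.2 188.8 630.7  11.5]]
sled scene px 
[[322.1 214.1 634.5  11.6]
 [285.6 216.1 621.9 -86.7]
 [285.6 194.9 549.8 -76.4]
 [320.6 193.4 563.6  21.5]]
handle top px 
[[234.6 221.6 536.5 290.3]
 [238.9 222.4 534.  277.8]
 [239.9 238.2 488.6 274.6]
 [235.4 239.1 486.3 287.5]
 [231.8 238.8 487.4 298.1]
 [230.4 221.6 536.6 302.3]]
handle scene px 
[[406.9 157.1 494.2 296.4]
 [413.2 167.6 537.6 300.9]
 [410.9 176.6 569.1 283. ]
 [405.9 178.9 574.6 266.2]
 [400.1 169.1 535.8 261.7]
 [403.1 157.1 492.  285.2]]
```

```bash
python3 - <<'E'
from h import *
import h,pickle
c,im=pickle.load(open("v0.pkl","rb"));h.CAM.update(c)
np.set_printoptions(precision=1,suppress=True)
# green mask: nose end
for n,roi in(("top",(220,190,255,250)),("scene",(390,150,430,210))):
    u=up(im[n],roi,8);H=hsv(u).astype(int);g=(H[...,0]>40)&(H[...,0]<85)&(H[...,1]>110)
    c=big(g).reshape(-1,2);q=topx(c,roi,8)
    print(n,"green bbox",q.min(0),q.max(0)); 
    nose=q[q[:,1]<206.5] if n=="top" else q[q[:,1]>192]
    print("nose ext",nose.min(0),nose.max(0))
    if n=="top":
        ft=q[q[:,1]>222];print("foot",ft.min(0),ft.max(0)); 
    o=(H[...,0]>7)&(H[...,0]<18)&(H[...,1]>150)
    V=H[...,2][o];print("orange V pct",np.percentile(V,[5,25,50,75,95]))
    t=cv2.threshold(V.astype(np.uint8),0,255,cv2.THRESH_OTSU)[0]
    b=big(o&(H[...,2]>t));rc=cv2.minAreaRect(b);p=topx(cv2.boxPoints(rc),roi,8);print("bright orange box",p.tolist());print([onz(n,x,66)[:2].round(1).tolist() for x in p],onz(n,p.mean(0),66))
    cv2.imwrite(f"pics/s_{n}.png",u)
for X in([512,294,66],[512,294,12]):print(proj("top",X),proj("scene",X))
# known-corner triangulations
print("sled corners tri",[ (tri(a,b)) for a,b in [((365.2,193.2),(285.6,216.1)),((361.9,217.2),(285.6,194.9)),((327.9,212.2),(320.6,193.4)),((331.2,188.8),(322.1,214.1))]])
print("mat tri",[tri(a,b) for a,b in [((261.1,185.4),(396.6,215.8)),((256.8,265.1),(377.6,155.6)),((216.8,263.4),(413.1,152.1)),((221.6,183.8),(436.4,210.9))]])
print("handle tri",[tri(a,b) for a,b in [((234.6,221.6),(403.1+2.5,167.6+2)),((235.4,239.1),(403.1,157.1)),((231.8,238.8),(406.9,157.1)),((230.4,221.6),(413.2,167.6))]])
E
```

```text
top green bbox [231.4 199.1] [244.2 241.4]
nose ext [231.4 199.1] [238.6 206.4]
foot [231.9 222.1] [244.2 241.4]
orange V pct [ 89.  98. 155. 162. 173.]
bright orange box [[230.4016571044922, 221.93592071533203], [235.90961837768555, 221.49331665039062], [237.28180694580078, 238.5694351196289], [231.77384567260742, 239.0120391845703]]
[[535.6, 302.3], [536.7, 286.4], [487.7, 282.2], [486.6, 298.0]] [511.6 292.2  66. ]
scene green bbox [395.9 168.1] [420.1 199.3]
nose ext [411.2 192.1] [420.1 199.3]
orange V pct [119. 124. 132. 164. 182.]
bright orange box [[402.30871295928955, 158.28275871276855], [406.3940181732178, 155.93588304519653], [413.38525390625, 168.10581016540527], [409.29994773864746, 170.45268630981445]]
[[496.2, 281.5], [489.4, 296.4], [539.6, 300.6], [546.0, 286.1]] [518.1 291.1  66. ]
[233.2 230.1] [408.1 161.5]
[236.8 230.7] [405.  173.6]
sled corners tri [(array([617.3, -87.2,  39.6]), np.float64(1.4084669432642531)), (array([546.8, -76.6,  42.3]), np.float64(0.8180335516176453)), (array([562.2,  21.9,  44.2]), np.float64(0.16454025057123906)), (array([631.2,  12. ,  41.2]), np.float64(0.6521025933246609))]
mat tri [(array([648.8, 224.6,  -1. ]), np.float64(1.8293935954182625)), (array([409.5, 237.7,  -2.9]), np.float64(2.54364314786456)), (array([415.3, 356.8,  -4.9]), np.float64(0.202242597722247)), (array([654.6, 343.3,  -1.1]), np.float64(0.5192354238014768))]
handle tri [(array([535.2, 286.1,  58.3]), np.float64(11.521337468610641)), (array([486.3, 288.6,  59.4]), np.float64(0.5273111839635308)), (array([487.4, 299.8,  58.2]), np.float64(0.5266066837668758)), (array([536.5, 302.1,  64.5]), np.float64(1.1196167244824489))]
```

View pics/s_scene.png

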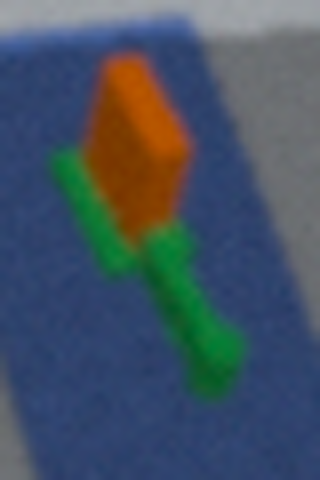

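View pics/s_top.png

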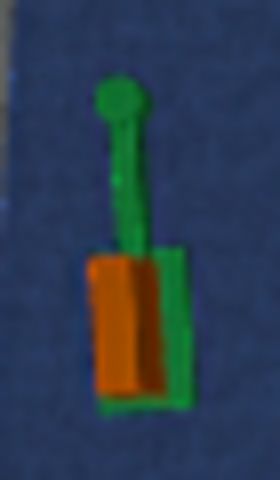

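```bash
python3 - <<'E'
from h import *
import h,pickle
from cell import r
c,im=pickle.load(open("v0.pkl","rb"));h.CAM.update(c)
for z in (24,28): print(onz("top",(234.6,202.2),z))
s=r.sense();R=np.array(s["eef_rot"]);p=np.array(s["ee_pos"])
print(s["q"],s["time"])
g=np.array([511.6,292.2,44+0.0]);print("d",R.T@(g-p))
E
```

```text
[596.17038104 298.81359284  24.        ]
[595.8163722  298.02733651  28.        ]
[-7.55509972e+01  7.11950657e+00  9.46058923e+01 -1.52056821e-03
  7.83527637e+01 -4.73186420e+00] 0.2
d [ 579.18397673 -757.23278769  187.58338477]
```

step_arm:
  moves: [190,-250,0,0,0,-0.96,85,190,-250,0,0,0,-0.96,85,190,-250,0,0,0,-0.96,85,190,-250,0,0,0,-0.96,85,190,-250,0,0,0,-0.96,85,190,-250,0,0,0,-0.96,85,190,-250,0,0,0,-0.96,85,190,-250,0,0,0,-0.96,85]
  force: 100

```text
time: 0.87
ee_pos: [311.3, -312.0, 231.0]
eef_rot: [[0.265, 0.964, 0.0], [0.964, -0.265, 0.001], [0.001, 0.0, -1.0]]
force: [1.1, -0.8, -0.0]
grip_width: 0.991
```

```bash
cat >> h.py <<'E'
from scipy.spatial.transform import Rotation as Ro
def delta(s,target,yaw=None):
    """tool-frame shift/rotvec from measured pose to world target TCP, tool down with tool x at yaw deg"""
    R=np.array(s["eef_rot"]);p=np.array(s["ee_pos"])
    d=R.T@(np.array(target)-p)
    if yaw is None: return d,None
    y=np.radians(yaw);T=np.array([[np.cos(y),np.sin(y),0],[np.sin(y),-np.cos(y),0],[0,0,-1]])
    return d,Ro.from_matrix(R.T@T).as_rotvec()
def st(s):
    R=np.array(s["eef_rot"]);print("t",round(s["time"],2),"p",np.round(s["ee_pos"],2),"yaw",round(np.degrees(np.arctan2(R[1,0],R[0,0])),2),"z",np.round(R[:,2],4),"F",np.round(s["force"],2),"T",np.round(s["ft_torque"],2),"g",round(s["grip_width"],3),"q",np.round(s["q"],1))
E
python3 - <<'E'
from h import *
from cell import r
s=r.sense();st(s);print(delta(s,[511.6,292.2,120],184.3))
E
```

```text
t 0.87 p [ 311.3  -311.95  230.98] yaw 74.61 z [ 5.0e-04  1.1e-03 -1.0e+00] F [ 1.06 -0.84 -0.03] T [-0.01 -0.03  0.07] g 0.991 q [-5.21e+01 -2.08e+01  1.20e+02  1.00e-01  8.09e+01 -3.67e+01]
(array([635.52114888,  32.716603  , 111.70696773]), array([ 1.19978454e-03, -6.14938764e-04, -1.91453067e+00]))
```

step_arm:
  moves: [320,16,0,0,0,-0.98,85,320,16,0,0,0,-0.98,85,320,16,0,0,0,-0.98,85,320,16,0,0,0,-0.98,85,320,16,0,0,0,-0.98,85,320,16,0,0,0,-0.98,85,320,16,0,0,0,-0.98,85,320,16,0,0,0,-0.98,85]

```text
time: 1.53
ee_pos: [413.7, -8.8, 231.5]
eef_rot: [[-0.653, 0.757, 0.001], [0.757, 0.653, 0.001], [-0.0, 0.001, -1.0]]
force: [0.4, -0.2, 0.5]
grip_width: 0.998
```

```bash
python3 - <<'E'
from h import *
from cell import r
s=r.sense();st(s);print(delta(s,[511.6,292.2,150],184.3))
E
```

```text
t 1.53 p [413.66  -8.79 231.46] yaw 130.8 z [ 1.e-03  6.e-04 -1.e+00] F [ 0.4  -0.23  0.45] T [-0.04 -0.03  0.03] g 0.998 q [ -8.7 -25.  122.9   0.   82.1 -49.5]
(array([163.87320021, 270.71476597,  81.74480013]), array([ 9.86829275e-04,  6.63361205e-04, -9.33801925e-01]))
```

step_arm:
  moves: [164,270,60,0,0,-0.934,85,164,270,60,0,0,-0.934,85,164,270,60,0,0,-0.934,85,164,270,60,0,0,-0.934,85,164,270,60,0,0,-0.934,85,164,270,60,0,0,-0.934,85,164,270,60,0,0,-0.934,70,164,270,60,0,0,-0.934,70]

```text
time: 2.2
ee_pos: [513.1, 291.0, 170.2]
eef_rot: [[-0.997, -0.074, -0.001], [-0.074, 0.997, 0.0], [0.001, 0.0, -1.0]]
force: [1.7, -0.1, -0.3]
grip_width: 0.819
```

step_arm:
  moves: [0,0,0,0,0,0,70,0,0,0,0,0,0,70,0,0,0,0,0,0,70]

```text
time: 2.45
ee_pos: [512.8, 287.6, 171.0]
eef_rot: [[-0.998, -0.067, -0.001], [-0.067, 0.998, -0.001], [0.001, -0.001, -1.0]]
force: [0.5, -0.2, 0.1]
grip_width: 0.822
```

```bash
python3 - <<'E'
from h import *
from cell import r
s=r.sense();st(s);print(delta(s,[511.6,292.2,45],184.3))
for n in("scene","top"):
    c=r.camera(n);setcam(n,c);
    p=proj(n,[511,292,60]).astype(int);x0,y0=p-[50,40]
    cv2.imwrite(f"pics/g1_{n}.png",cv2.resize(c["pixels"][y0:y0+80,x0:x0+100],None,fx=7,fy=7,interpolation=cv2.INTER_CUBIC))
E
```

```text
t 2.45 p [512.8  287.58 171.01] yaw -176.17 z [-7.e-04 -7.e-04 -1.e+00] F [ 0.46 -0.16  0.12] T [ 0.03  0.   -0.01] g 0.822 q [ 24.1   1.9 106.   -0.   72.2 -69.8]
(array([  0.78911438,   4.76940381, 126.01019139]), array([-0.00065178, -0.00077415, -0.00812904]))
```

View pics/g1_scene.png

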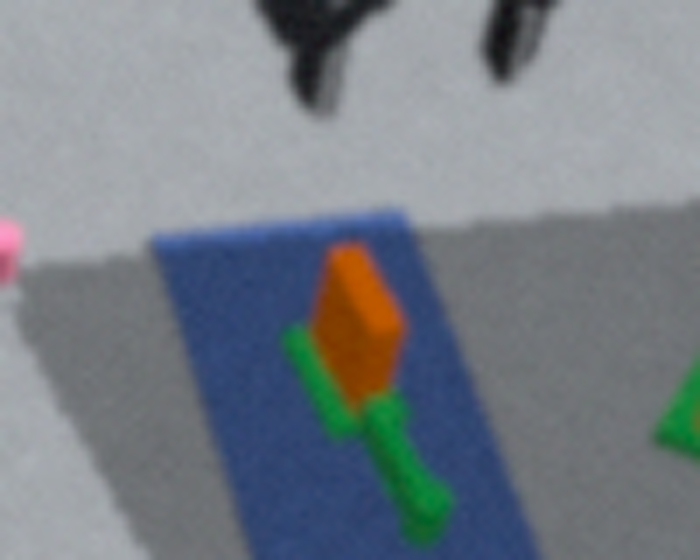

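View pics/g1_top.png

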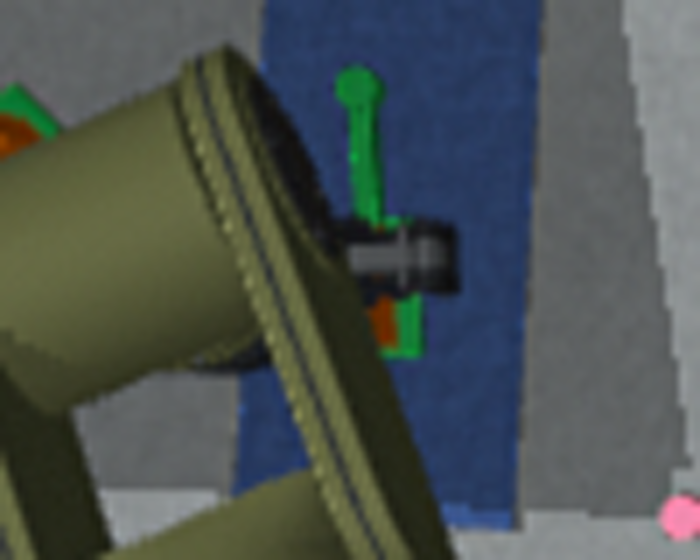

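step_arm:
  moves: [1,5,30,0,0,-0.008,70,1,5,60,0,0,-0.008,70,1,5,90,0,0,-0.008,70,1,5,110,0,0,-0.008,70,1,5,128,0,0,-0.008,70,1,5,138,0,0,-0.008,70,1,5,138,0,0,-0.008,70]

```text
time: 3.13
ee_pos: [510.2, 291.1, 31.2]
eef_rot: [[-0.997, -0.074, -0.004], [-0.074, 0.997, -0.002], [0.004, -0.002, -1.0]]
force: [-0.6, -0.3, -0.4]
grip_width: 0.818
```

```bash
python3 - <<'E'
from h import *
from cell import r
s=r.sense();st(s);print(delta(s,[511.6,292.2,25.3],184.3))
for n in("scene",):
    c=r.camera(n);setcam(n,c);
    p=proj(n,[511,292,60]).astype(int);x0,y0=p-[50,40]
    cv2.imwrite(f"pics/g2_{n}.png",cv2.resize(c["pixels"][y0:y0+80,x0:x0+100],None,fx=7,fy=7,interpolation=cv2.INTER_CUBIC))
E
```

```text
t 3.13 p [510.19 291.1   31.19] yaw -175.78 z [-0.0039 -0.0018 -1.    ] F [-0.58 -0.29 -0.35] T [-0.02 -0.03 -0.03] g 0.818 q [ 24.5  11.2 110.7  -0.   58.3 -69.7]
(array([-1.51385006,  0.99764512,  5.87784982]), array([-0.00151426, -0.00398282, -0.00147129]))
```

View pics/g2_scene.png

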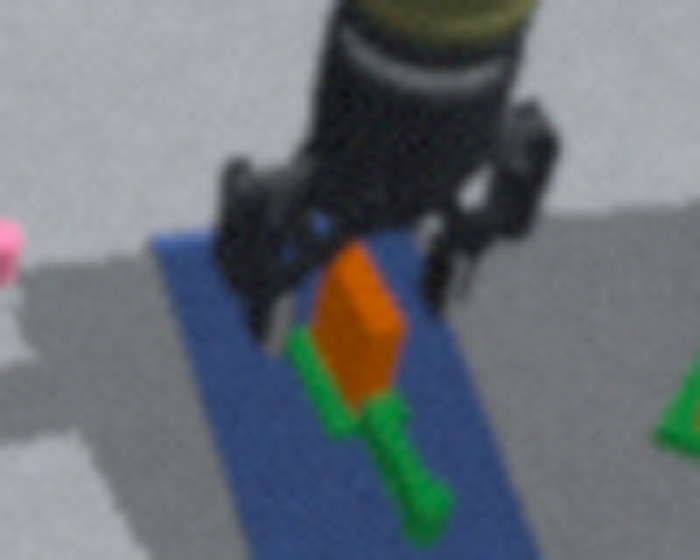

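step_arm:
  moves: [-1.5,1,5,0,0,0,70,-1.5,1,5,0,0,0,70,-1.5,1,5,0,0,0,0,-1.5,1,5,0,0,0,0,-1.5,1,5,0,0,0,0,-1.5,1,5,0,0,0,0,-1.5,1,5,0,0,0,0,-1.5,1,5,0,0,0,0]
  force: 100

```text
time: 3.85
ee_pos: [513.6, 294.2, 29.0]
eef_rot: [[-0.997, -0.075, 0.001], [-0.075, 0.997, 0.0], [-0.001, 0.0, -1.0]]
force: [0.5, 0.7, 1.9]
grip_width: 0.173
```

step_arm:
  moves: [0,0,0,0,0,0,0,0,0,0,0,0,0,0,0,0,0,0,0,0,0]

```text
time: 4.1
ee_pos: [513.6, 294.2, 28.9]
eef_rot: [[-0.997, -0.075, 0.001], [-0.075, 0.997, 0.0], [-0.001, 0.0, -1.0]]
force: [-0.9, 0.6, 4.1]
grip_width: 0.175
```

```bash
python3 - <<'E'
from h import *
from cell import r
s=r.sense();st(s)
E
```

```text
t 4.1 p [513.61 294.22  28.91] yaw -175.69 z [ 9.e-04  5.e-04 -1.e+00] F [-0.91  0.61  4.13] T [0.07 0.12 0.  ] g 0.175 q [ 24.6  11.8 110.3   0.   57.8 -69.7]
```

step_arm:
  moves: [0,0,-20,0,0,0,0,0,0,-50,0,0,0,0,0,0,-75,0,0,0.1,0,-10,-20,-75,0,0,0.22,0,-20,-45,-75,0,0,0.34,0,-30,-70,-75,0,0,0.46,0,-40,-100,-75,0,0,0.58,0,-50,-130,-75,0,0,0.7,0]

```text
time: 4.77
ee_pos: [572.3, 167.0, 102.2]
eef_rot: [[-0.808, 0.589, -0.002], [0.589, 0.808, -0.0], [0.001, -0.001, -1.0]]
force: [0.7, 0.5, -1.8]
grip_width: 0.177
```

```bash
python3 - <<'E'
from h import *
from cell import r
s=r.sense();st(s);print(delta(s,[600,85,104],85))
E
```

```text
t 4.77 p [572.31 166.98 102.22] yaw 143.91 z [-1.8e-03 -3.0e-04 -1.0e+00] F [ 0.7   0.5  -1.81] T [-0.04 -0.06 -0.01] g 0.177 q [ 11.1   7.  107.7   0.   65.4 -42.8]
(array([-70.66252714, -49.94309821,  -1.80839404]), array([-1.85402141e-03, -4.96617357e-04,  1.02822019e+00]))
```

step_arm:
  moves: [-9,-6,0,0,0,0.12,0,-18,-13,0,0,0,0.24,0,-27,-19,0,0,0,0.36,0,-36,-25,0,0,0,0.48,0,-45,-32,0,0,0,0.6,0,-54,-38,0,0,0,0.72,0,-63,-45,0,0,0,0.84,0,-71,-50,0,0,0,0.95,0]

```text
time: 5.43
ee_pos: [600.3, 85.2, 101.9]
eef_rot: [[0.01, 1.0, -0.002], [1.0, -0.01, -0.0], [-0.0, -0.002, -1.0]]
force: [0.5, -0.0, -0.2]
grip_width: 0.168
```

step_arm:
  moves: [0,0,0,0,0,0.07,0,0,0,0,0,0,0.07,0,0,0,0,0,0,0.07,0,0,0,0,0,0,0.07,0]

```text
time: 5.77
ee_pos: [600.6, 86.2, 102.6]
eef_rot: [[0.072, 0.997, -0.001], [0.997, -0.072, 0.0], [-0.0, -0.001, -1.0]]
force: [0.3, 0.0, -0.6]
grip_width: 0.173
```

```bash
python3 - <<'E'
from h import *
import pickle
from cell import r
s=r.sense();st(s)
im={}
for n,w in(("scene",(250,130,370,230)),("top",(280,160,400,260))):
    c=r.camera(n);setcam(n,c);im[n]=c["pixels"]
    x0,y0,x1,y1=w
    cv2.imwrite(f"pics/p1_{n}.png",cv2.resize(c["pixels"][y0:y1,x0:x1],None,fx=6,fy=6,interpolation=cv2.INTER_CUBIC))
pickle.dump((CAM,im),open("v1.pkl","wb"))
E
```

```text
t 5.77 p [600.62  86.2  102.64] yaw 85.86 z [-0.0012  0.     -1.    ] F [ 0.3   0.03 -0.63] T [ 0.02 -0.03  0.01] g 0.173 q [  3.1   8.2 106.3   0.   65.6   7.2]
```

View pics/p1_scene.png

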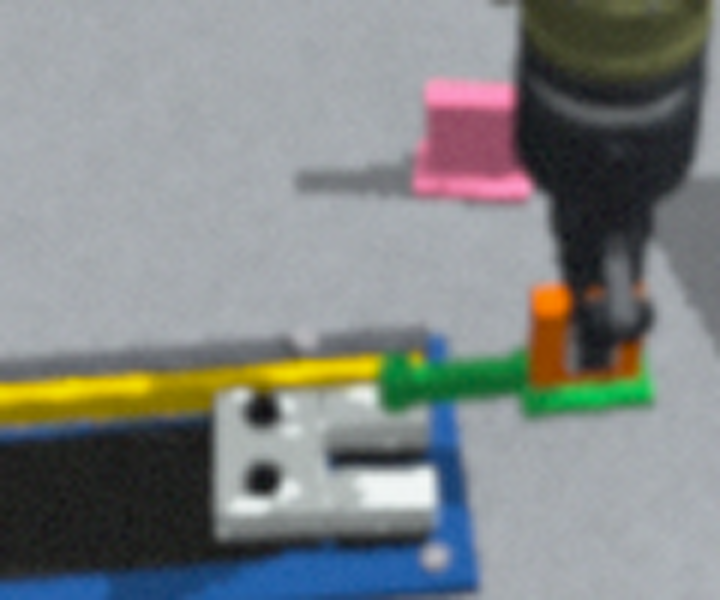

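View pics/p1_top.png

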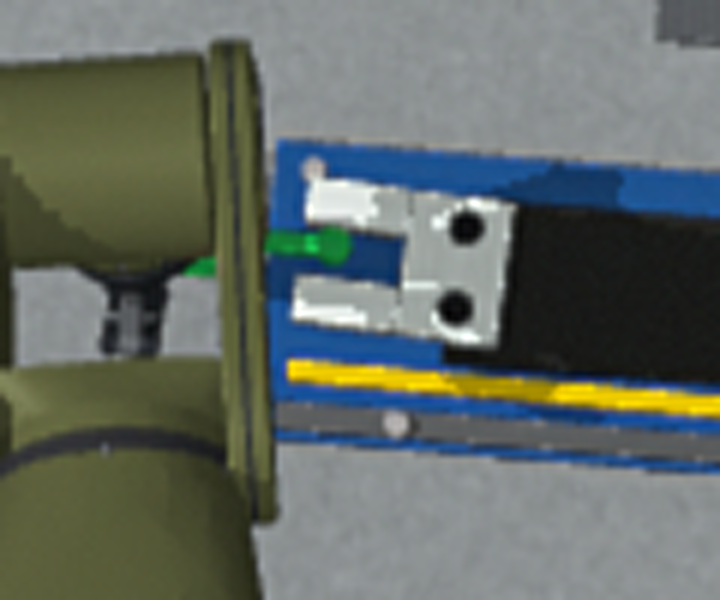

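```bash
python3 - <<'E'
from h import *
import h,pickle
c,im=pickle.load(open("v1.pkl","rb"));h.CAM.update(c)
np.set_printoptions(precision=1,suppress=True)
for n,roi in(("top",(318,190,350,212)),("scene",(310,180,345,205))):
    u=up(im[n],roi,8);H=hsv(u).astype(int);g=(H[...,0]>40)&(H[...,0]<85)&(H[...,1]>110)
    q=topx(big(g).reshape(-1,2),roi,8);print(n,q.min(0),q.max(0))
    if n=="top":
        m=q[q[:,0]>331];print(m.min(0),m.max(0))
p=np.array([335.6,200.6]);
print(onz("top",p,102),onz("top",p,90))
roi=(315,175,455,250)
u=up(im["top"],roi);H=hsv(u).astype(int)
m=(H[...,1]<60)&(H[...,2]>130);mm=big(m);q=topx(mm.reshape(-1,2),roi);print("sled bbox",q.min(0),q.max(0))
# slot inner edges pixel from crop
for a in [(313,222),(318,180),(298,318),(295,280),(408,190),(404,237),(400,285),(310,222),(400,232)]:
    px=(np.array(a)+.5)/6-.5+[280,160];print(a,px,onz("top",px,46))
E
```

```text
top [323.1 197.3] [338.1 203.7]
[331.1 197.3] [338.1 203.7]
scene [312.3 188.3] [344.4 198.7]
[590.8  -0.6 102. ] [591.9  -0.7  90. ]
sled bbox [323.6 174.6] [454.4 203.4]
(313, 222) [331.8 196.6] [607.7  10.3  46. ]
(318, 180) [332.6 189.6] [628.3   7.6  46. ]
(298, 318) [329.2 212.6] [561.  18.  46.]
(295, 280) [328.8 206.2] [579.5  19.3  46. ]
(408, 190) [347.6 191.2] [622.9 -36.1  46. ]
(404, 237) [346.9 199.1] [599.9 -33.9  46. ]
(400, 285) [346.2 207.1] [576.5 -31.7  46. ]
(310, 222) [331.2 196.6] [607.7  11.7  46. ]
(400, 232) [346.2 198.2] [602.4 -32.   46. ]
```

step_arm:
  moves: [-4,2.5,8,0,0,0.015,0,-4,2.5,16,0,0,0.015,0,-4,2.5,24,0,0,0.015,0,-4,2.5,26,0,0,0.015,0,-4,2.5,26,0,0,0.015,0,-4,2.5,26,0,0,0.015,0]

```text
time: 6.37
ee_pos: [603.0, 81.9, 76.7]
eef_rot: [[0.089, 0.996, -0.001], [0.996, -0.089, -0.0], [-0.0, -0.001, -1.0]]
force: [1.0, -0.6, -1.0]
grip_width: 0.174
```

```bash
cat > look.py <<'E'
from h import *
import pickle,sys
from cell import r
s=r.sense();st(s)
tag=sys.argv[1];im={}
for n,w in(("scene",(190,150,370,245)),("top",(305,170,455,260))):
    if len(sys.argv)>2 and n not in sys.argv[2:]: continue
    c=r.camera(n);setcam(n,c);im[n]=c["pixels"]
    x0,y0,x1,y1=w
    cv2.imwrite(f"pics/{tag}_{n}.png",cv2.resize(c["pixels"][y0:y1,x0:x1],None,fx=4.4,fy=4.4,interpolation=cv2.INTER_CUBIC))
pickle.dump((CAM,im),open(f"{tag}.pkl","wb"))
E
python3 look.py p2
```

```text
t 6.37 p [603.05  81.86  76.73] yaw 84.91 z [-0.001 -0.    -1.   ] F [ 1.04 -0.56 -1.02] T [ 0.03 -0.01 -0.03] g 0.174 q [  2.7  10.1 106.9   0.   63.    7.8]
```

View pics/p2_scene.png

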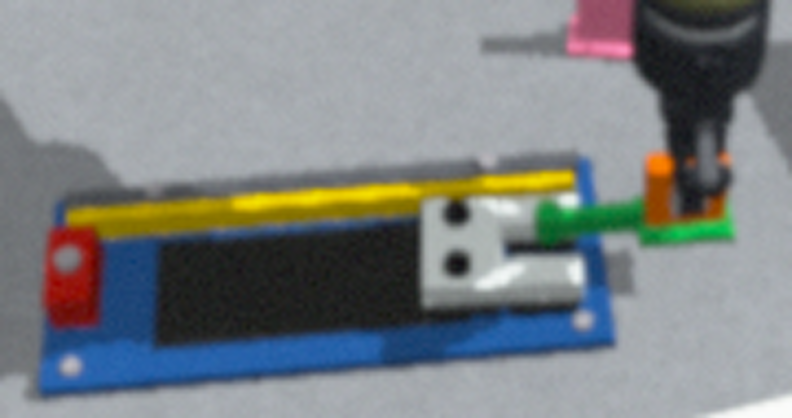

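View pics/p2_top.png

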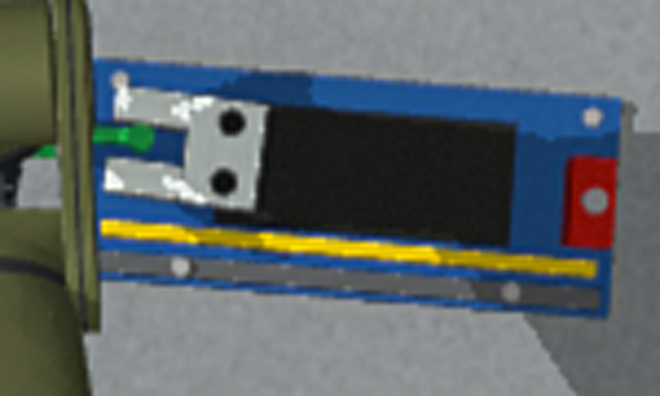

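step_arm:
  moves: [0,0,6,0,0,0,0,0,0,12,0,0,0,0,0,0,18,0,0,0,0,0,0,18,0,0,0,0]

```text
time: 6.8
ee_pos: [602.0, 81.7, 57.3]
eef_rot: [[0.089, 0.996, -0.003], [0.996, -0.089, -0.0], [-0.0, -0.003, -1.0]]
force: [-0.4, -0.8, -1.4]
grip_width: 0.171
```

```bash
python3 look.py p3
```

```text
t 6.8 p [602.    81.75  57.26] yaw 84.9 z [-3.3e-03 -2.0e-04 -1.0e+00] F [-0.4  -0.81 -1.41] T [0.   0.09 0.08] g 0.171 q [  2.7  11.5 107.5  -0.   61.2   7.8]
```

View pics/p3_scene.png

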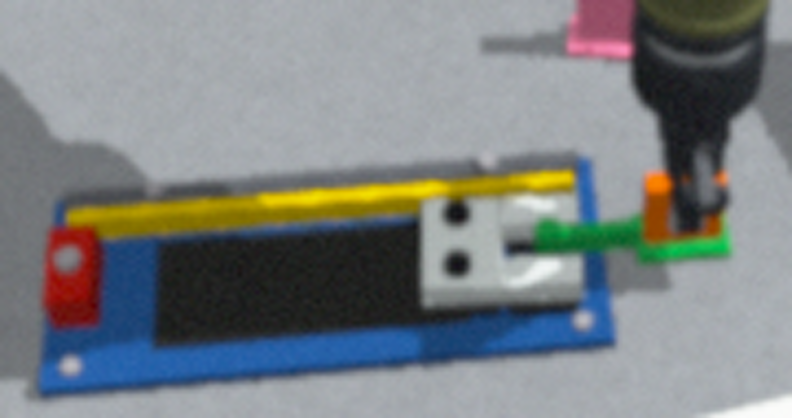

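View pics/p3_top.png

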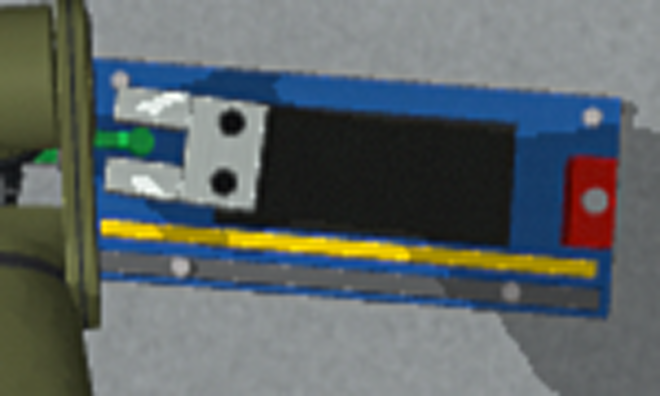

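step_arm:
  moves: [0,0,5,0,0,0,0,0,0,10,0,0,0,0,0,0,14,0,0,0,0,-5,0,14,0,0,0,0,-10,0,14,0,0,0,0,-15,0,14,0,0,0,0,-15,0,14,0,0,0,0,-15,0,14,0,0,0,0]

```text
time: 7.57
ee_pos: [602.3, 66.4, 45.7]
eef_rot: [[0.09, 0.996, 0.001], [0.996, -0.09, 0.0], [0.0, 0.001, -1.0]]
force: [-0.4, 0.7, -0.8]
grip_width: 0.175
```

```bash
python3 look.py p4
```

```text
t 7.57 p [602.27  66.38  45.67] yaw 84.85 z [ 6.e-04  1.e-04 -1.e+00] F [-0.36  0.66 -0.77] T [-0.04  0.02  0.01] g 0.175 q [  1.2  12.  108.1   0.   59.8   6.4]
```

View pics/p4_top.png

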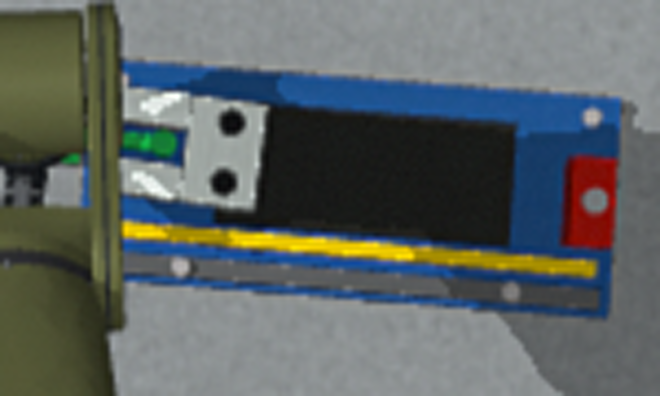

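View pics/p4_scene.png

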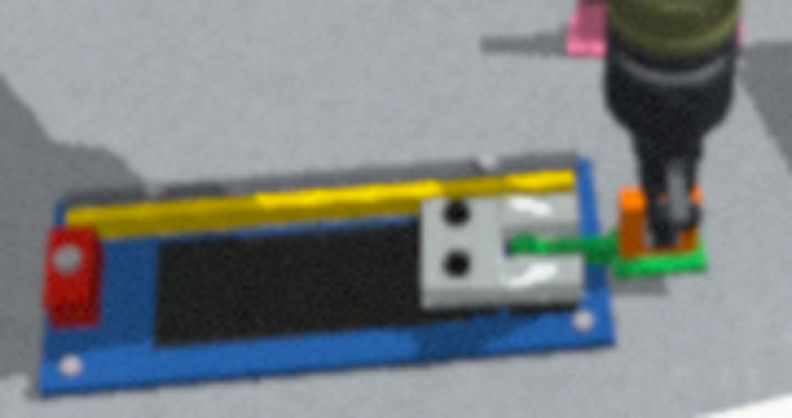

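step_arm:
  moves: [0,-2,2,0,0,0,0,0,-4,2,0,0,0,0,0,-5.5,2,0,0,0,0,0,-7,2,0,0,0,0,0,-8.5,2,0,0,0,0,0,-10,2,0,0,0,0,0,-10,2,0,0,0,0]

```text
time: 8.25
ee_pos: [592.0, 67.9, 43.5]
eef_rot: [[0.089, 0.996, 0.0], [0.996, -0.089, -0.0], [-0.0, 0.0, -1.0]]
force: [0.5, 0.5, -1.5]
grip_width: 0.176
```

```bash
python3 look.py p5
```

```text
t 8.25 p [591.95  67.86  43.47] yaw 84.91 z [ 3.e-04 -0.e+00 -1.e+00] F [ 0.49  0.51 -1.51] T [ 0.01 -0.18  0.13] g 0.176 q [  1.4  11.1 109.5  -0.   59.4   6.5]
```

View pics/p5_top.png

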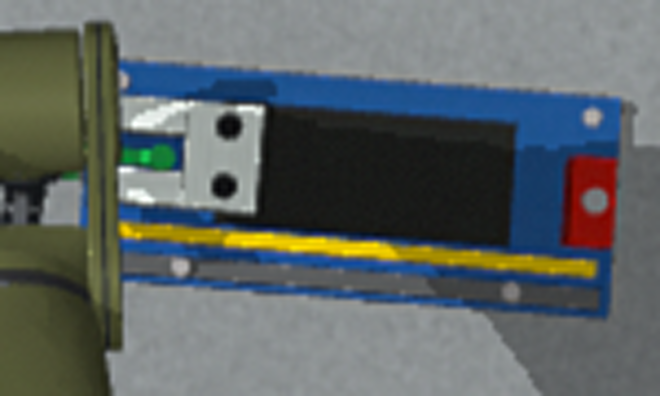

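step_arm:
  moves: [0,-1,0,0,0,0,0,0,-2,0,0,0,0,0,0,-3,0,0,0,0,0,0,-4,0,0,0,0,0,0,-5,0,0,0,0,0]

```text
time: 8.77
ee_pos: [587.1, 68.2, 43.4]
eef_rot: [[0.089, 0.996, 0.0], [0.996, -0.089, -0.0], [-0.0, 0.0, -1.0]]
force: [1.5, -0.6, -1.5]
grip_width: 0.176
```

```bash
python3 -c "
from h import *
from cell import r
st(r.sense())"
```

```text
t 8.77 p [587.13  68.2   43.41] yaw 84.91 z [ 3.e-04 -1.e-04 -1.e+00] F [ 1.54 -0.58 -1.53] T [-0.1  -0.35  0.14] g 0.176 q [  1.4  10.5 110.1  -0.   59.3   6.5]
```

step_arm:
  moves: [0,-0.8,0,0,0,0,0,0,-1.6,0,0,0,0,0,0,-2.4,0,0,0,0,0]

```text
time: 9.02
ee_pos: [584.7, 68.4, 43.4]
eef_rot: [[0.089, 0.996, 0.0], [0.996, -0.089, -0.0], [-0.0, 0.0, -1.0]]
force: [2.7, -0.2, -1.3]
grip_width: 0.173
```

```bash
python3 look.py p6
```

```text
t 9.02 p [584.71  68.44  43.41] yaw 84.91 z [ 2.e-04 -1.e-04 -1.e+00] F [ 2.7  -0.23 -1.34] T [-0.09 -0.34  0.19] g 0.173 q [  1.5  10.3 110.4  -0.   59.3   6.6]
```

View pics/p6_top.png

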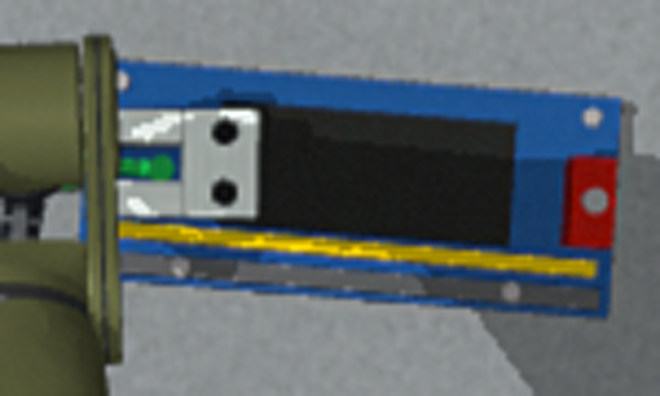

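step_arm:
  moves: [-0.5,-0.8,0,0,0,0,0,-1,-1.6,0,0,0,0,0,-1.5,-2.4,0,0,0,0,0,-2,-3,0,0,0,0,0]

```text
time: 9.45
ee_pos: [582.0, 67.0, 43.6]
eef_rot: [[0.089, 0.996, 0.002], [0.996, -0.089, 0.001], [0.001, 0.002, -1.0]]
force: [4.0, 2.0, -1.6]
grip_width: 0.176
```

```bash
python3 look.py p7 top
```

```text
t 9.45 p [582.    67.03  43.6 ] yaw 84.91 z [ 1.6e-03  6.0e-04 -1.0e+00] F [ 3.97  2.02 -1.61] T [ 0.39 -0.67  0.27] g 0.176 q [  1.3   9.9 110.9   0.   59.2   6.4]
```

View pics/p7_top.png

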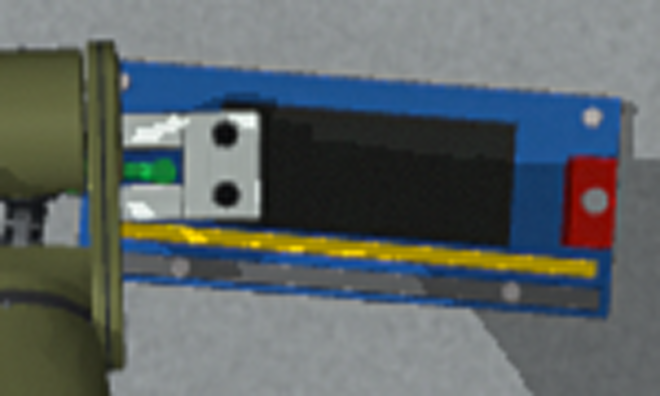

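step_arm:
  moves: [0,-0.6,0,0,0,0,0,0,-1.2,0,0,0,0,0,0,-1.8,0,0,0,0,0,0,-1.8,0,0,0,0,0]

```text
time: 9.83
ee_pos: [579.9, 66.5, 43.4]
eef_rot: [[0.089, 0.996, 0.0], [0.996, -0.089, -0.001], [-0.001, 0.001, -1.0]]
force: [4.2, -2.1, -2.4]
grip_width: 0.177
```

```bash
python3 look.py p8 top
```

```text
t 9.83 p [579.88  66.46  43.38] yaw 84.92 z [ 5.e-04 -8.e-04 -1.e+00] F [ 4.22 -2.11 -2.41] T [-0.2  -0.77  0.35] g 0.177 q [ 1.300e+00  9.700e+00  1.111e+02 -1.000e-01  5.920e+01  6.400e+00]
```

View pics/p8_top.png

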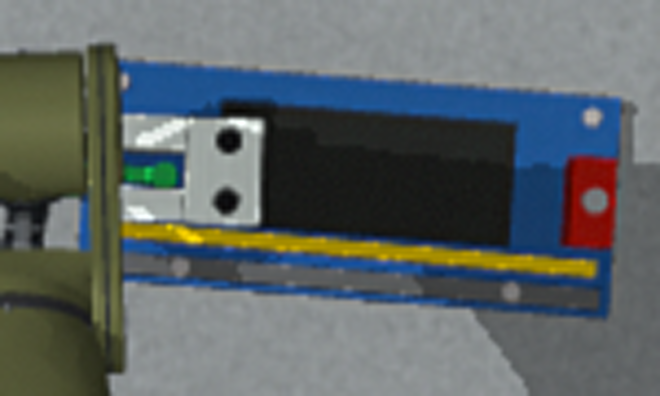

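step_arm:
  moves: [0,-0.6,0,0,0,0,0,0,-1.2,0,0,0,0,0,0,-1.2,0,0,0,0,0]

```text
time: 10.13
ee_pos: [578.6, 66.8, 43.4]
eef_rot: [[0.089, 0.996, 0.0], [0.996, -0.089, -0.0], [-0.0, 0.0, -1.0]]
force: [3.6, -1.5, -1.5]
grip_width: 0.174
```

```bash
python3 look.py p9 top
```

```text
t 10.13 p [578.55  66.82  43.4 ] yaw 84.91 z [ 2.e-04 -3.e-04 -1.e+00] F [ 3.56 -1.52 -1.52] T [-0.32 -0.77  0.4 ] g 0.174 q [  1.3   9.5 111.3  -0.   59.2   6.4]
```

View pics/p9_top.png

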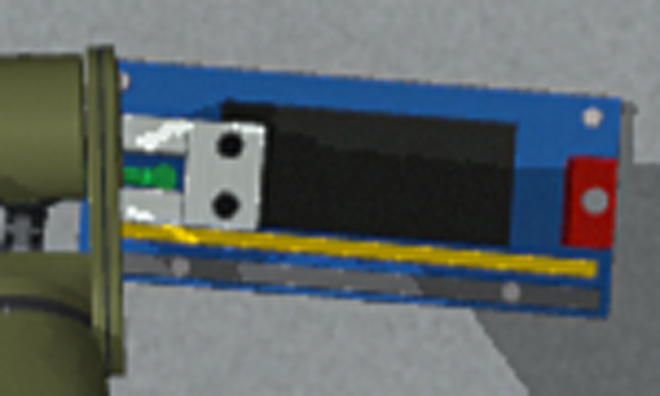

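step_arm:
  moves: [0,-0.5,0,0,0,0,0,0,-1,0,0,0,0,0,0,-1,0,0,0,0,0]

```text
time: 10.43
ee_pos: [578.2, 66.9, 43.5]
eef_rot: [[0.088, 0.996, 0.002], [0.996, -0.088, -0.0], [-0.0, 0.002, -1.0]]
force: [6.9, -2.7, -2.7]
grip_width: 0.174
```

```bash
python3 -c "
from h import *
from cell import r
st(r.sense())"
```

```text
t 10.43 p [578.23  66.88  43.55] yaw 84.94 z [ 2.e-03 -5.e-04 -1.e+00] F [ 6.92 -2.7  -2.67] T [-0.38 -1.14  0.55] g 0.174 q [  1.3   9.4 111.4  -0.   59.1   6.4]
```

step_arm:
  moves: [0,-0.5,0,0,0,0,0,0,-0.5,0,0,0,0,0]

```text
time: 10.6
ee_pos: [578.1, 66.9, 43.6]
eef_rot: [[0.088, 0.996, 0.003], [0.996, -0.088, -0.001], [-0.0, 0.003, -1.0]]
force: [6.1, -3.4, -4.5]
grip_width: 0.176
```

```bash
python3 -c "
from h import *
from cell import r
st(r.sense())"
```

```text
t 10.6 p [578.07  66.87  43.58] yaw 84.95 z [ 2.9e-03 -6.0e-04 -1.0e+00] F [ 6.1  -3.4  -4.49] T [-0.23 -1.3   0.7 ] g 0.176 q [  1.3   9.4 111.4  -0.   59.    6.4]
```

step_arm:
  moves: [0,0,0,0,0,0,0,0,0,0,0,0,0,0,0,0,0,0,0,0,0,0,0,0,0,0,0,0]

```text
time: 10.93
ee_pos: [578.1, 66.9, 43.6]
eef_rot: [[0.088, 0.996, 0.003], [0.996, -0.088, -0.001], [-0.0, 0.003, -1.0]]
force: [6.9, -2.7, -3.3]
grip_width: 0.177
```

```bash
python3 look.py p10; python3 - <<'E'
from h import *
import h,pickle
c,im=pickle.load(open("p10.pkl","rb"));h.CAM.update(c)
roi=(315,175,455,250)
u=up(im["top"],roi);H=hsv(u).astype(int)
yel=(H[...,0]>18)&(H[...,0]<34)&(H[...,1]>150)&(H[...,2]>120)
# upper edge of strip per column
def fit(m,c0,c1,z,first=True):
    P=[]
    for x in range(c0,c1,3):
        ys=np.where(m[:,x])[0]
        if len(ys): P.append(onz("top",topx([[x,ys[0] if first else ys[-1]]],roi)[0],z))
    P=np.array(P);A=np.polyfit(P[:,1],P[:,0],1);return A
A=fit(yel,110,720,34);B=fit(yel,110,720,34,False);print("strip slope deg",np.degrees(np.arctan(A[0])),np.degrees(np.arctan(B[0])),"x at y=-145",np.polyval(A,-145))
blu=(H[...,0]>100)&(H[...,0]<130)&(H[...,1]>110)
C=fit(blu,100,760,12);D=fit(blu,130,740,12,False);print("plate slopes",np.degrees(np.arctan(C[0])),np.degrees(np.arctan(D[0])),np.polyval(C,-145),np.polyval(D,-145))
sl=(H[...,1]<60)&(H[...,2]>130)
E
```

```text
t 10.93 p [578.06  66.87  43.58] yaw 84.95 z [ 2.7e-03 -5.0e-04 -1.0e+00] F [ 6.93 -2.7  -3.27] T [-0.26 -1.3   0.63] g 0.177 q [  1.3   9.4 111.4  -0.   59.    6.4]
strip slope deg 5.387273277413466 5.4360145802380755 x at y=-145 524.7694539043101
plate slopes 5.019863061362827 5.041150556041339 637.0724348626559 488.08675534558205
```

View pics/p10_top.png

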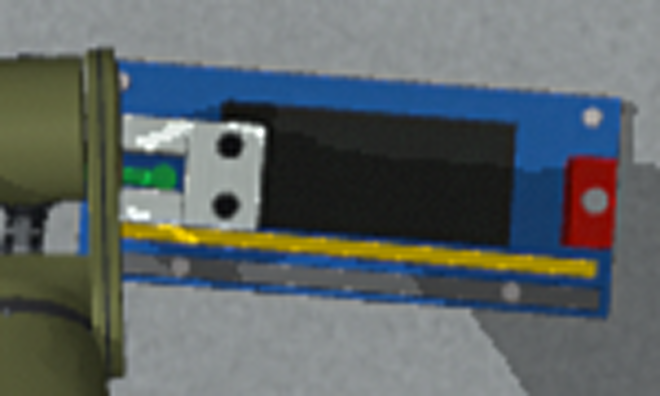

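View pics/p10_scene.png

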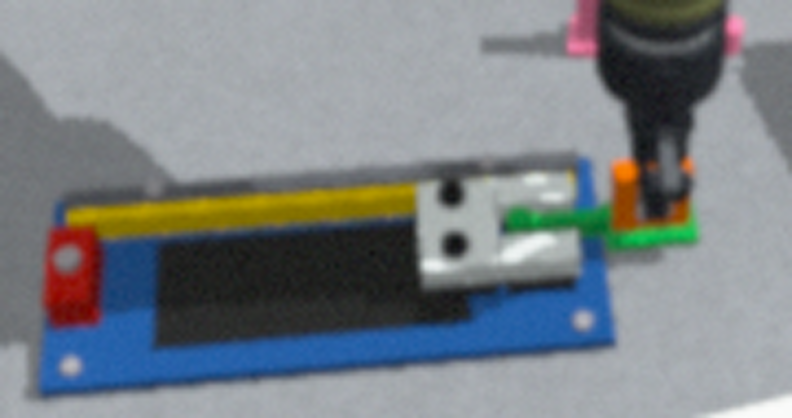

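step_arm:
  moves: [-2,0.2,0,0,0,0,0,-4,0.2,0,0,0,0,0,-6,0.2,0,0,0,0,0,-8,0.2,0,0,0,0,0,-10,0.2,0,0,0,0,0,-12,0.2,0,0,0,0,0]

```text
time: 11.53
ee_pos: [577.3, 56.7, 44.2]
eef_rot: [[0.089, 0.996, 0.003], [0.996, -0.089, 0.003], [0.003, 0.003, -1.0]]
force: [5.6, 4.6, -1.3]
grip_width: 0.177
```

```bash
python3 look.py p11
```

```text
t 11.53 p [577.34  56.74  44.24] yaw 84.89 z [ 0.003   0.0032 -1.    ] F [ 5.62  4.56 -1.26] T [ 0.77 -1.05  0.51] g 0.177 q [  0.2   9.1 111.7   0.2  59.1   5.2]
```

View pics/p11_top.png

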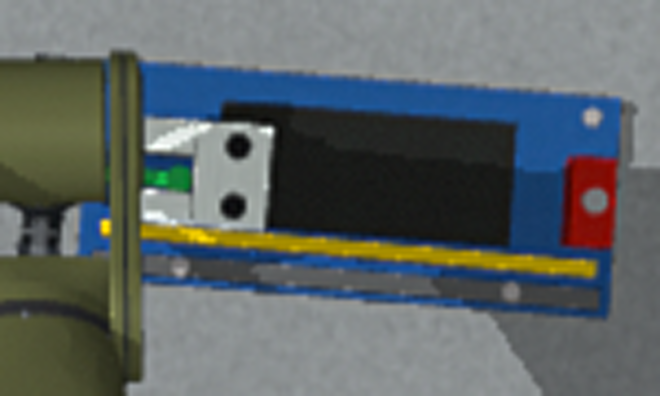

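step_arm:
  moves: [-3,0,0,0,0,0,0,-6,0,0,0,0,0,0,-9,0,0,0,0,0,0,-12,-0.1,0,0,0,0,0,-15,-0.1,0,0,0,0,0,-18,-0.1,0,0,0,0,0,-21,-0.2,0,0,0,0,0,-24,-0.2,0,0,0,0,0]

```text
time: 12.3
ee_pos: [575.1, 32.9, 44.3]
eef_rot: [[0.089, 0.996, 0.003], [0.996, -0.089, 0.003], [0.003, 0.003, -1.0]]
force: [6.3, 4.1, -0.2]
grip_width: 0.176
```

```bash
python3 look.py p12 top
```

```text
t 12.3 p [575.07  32.87  44.26] yaw 84.89 z [ 0.0031  0.0032 -1.    ] F [ 6.29  4.09 -0.18] T [ 0.77 -1.09  0.49] g 0.176 q [ -2.2   8.6 112.2   0.2  59.    2.8]
```

View pics/p12_top.png

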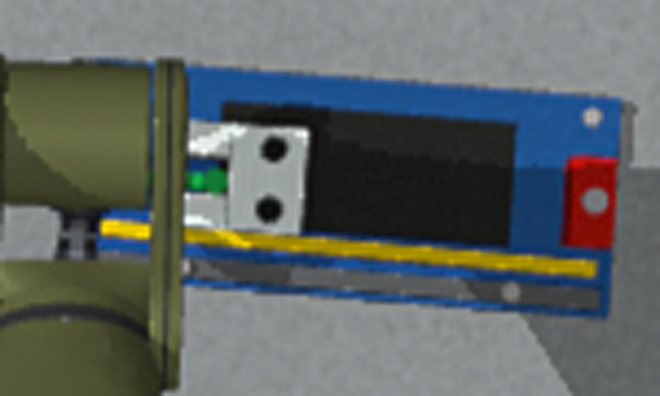

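step_arm:
  moves: [-4,0,0,0,0,0,0,-8,0,0,0,0,0,0,-12,-0.1,0,0,0,0,0,-16,-0.1,0,0,0,0,0,-20,-0.1,0,0,0,0,0,-24,-0.15,0,0,0,0,0,-28,-0.2,0,0,0,0,0,-32,-0.2,0,0,0,0,0]

```text
time: 13.02
ee_pos: [572.0, 1.0, 44.2]
eef_rot: [[0.089, 0.996, 0.003], [0.996, -0.089, 0.003], [0.003, 0.003, -1.0]]
force: [6.2, 4.9, -0.1]
grip_width: 0.178
```

```bash
python3 -c "
from h import *
from cell import r
st(r.sense())"
```

```text
t 13.02 p [572.01   0.98  44.23] yaw 84.89 z [ 0.003   0.0032 -1.    ] F [ 6.2   4.89 -0.07] T [ 0.81 -1.04  0.48] g 0.178 q [ -5.4   8.2 112.7   0.2  58.9  -0.4]
```

step_arm:
  moves: [-4,0,0,0,0,0,0,-8,0,0,0,0,0,0,-12,-0.1,0,0,0,0,0,-16,-0.1,0,0,0,0,0,-20,-0.1,0,0,0,0,0,-24,-0.15,0,0,0,0,0,-28,-0.2,0,0,0,0,0,-32,-0.2,0,0,0,0,0]

```text
time: 13.68
ee_pos: [569.0, -30.8, 44.2]
eef_rot: [[0.089, 0.996, 0.003], [0.996, -0.089, 0.003], [0.004, 0.003, -1.0]]
force: [5.8, 5.2, -0.2]
grip_width: 0.175
```

```bash
python3 look.py p13
```

```text
t 13.68 p [568.96 -30.83  44.2 ] yaw 84.89 z [ 0.0029  0.0033 -1.    ] F [ 5.84  5.18 -0.19] T [ 0.78 -1.1   0.45] g 0.175 q [ -8.6   7.9 113.    0.2  58.9  -3.6]
```

View pics/p13_top.png

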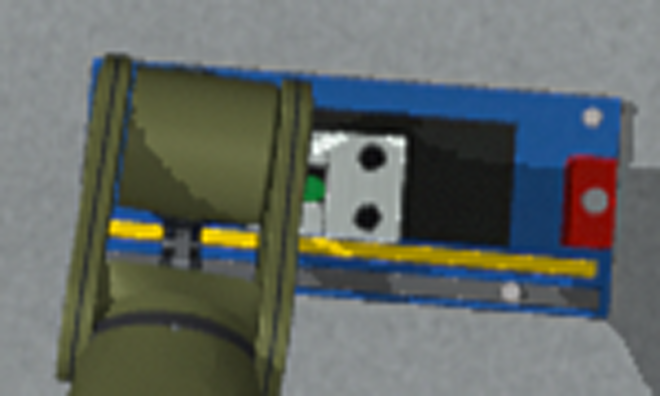

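View pics/p13_scene.png

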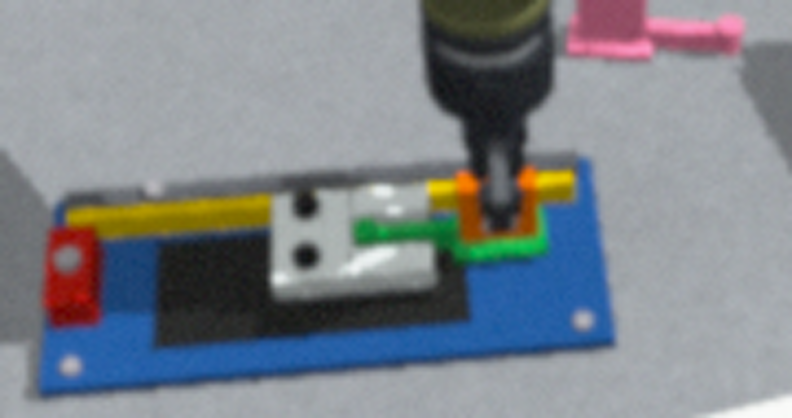

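step_arm:
  moves: [-4,0,0,0,0,0,0,-8,0,0,0,0,0,0,-12,-0.1,0,0,0,0,0,-16,-0.1,0,0,0,0,0,-20,-0.1,0,0,0,0,0,-24,-0.15,0,0,0,0,0,-28,-0.2,0,0,0,0,0,-32,-0.2,0,0,0,0,0]

```text
time: 14.45
ee_pos: [565.9, -62.6, 44.2]
eef_rot: [[0.089, 0.996, 0.003], [0.996, -0.089, 0.003], [0.004, 0.003, -1.0]]
force: [5.5, 4.5, -0.3]
grip_width: 0.172
```

```bash
python3 -c "
from h import *
from cell import r
st(r.sense())"
```

```text
t 14.45 p [565.93 -62.65  44.21] yaw 84.89 z [ 0.0029  0.0033 -1.    ] F [ 5.46  4.46 -0.26] T [ 0.8  -1.03  0.46] g 0.172 q [-11.8   7.9 113.    0.3  58.9  -6.8]
```

step_arm:
  moves: [-4,0,0,0,0,0,0,-8,0,0,0,0,0,0,-12,-0.1,0,0,0,0,0,-16,-0.1,0,0,0,0,0,-20,-0.1,0,0,0,0,0,-24,-0.15,0,0,0,0,0,-28,-0.2,0,0,0,0,0,-32,-0.2,0,0,0,0,0]

```text
time: 15.12
ee_pos: [562.9, -94.4, 44.2]
eef_rot: [[0.089, 0.996, 0.003], [0.996, -0.089, 0.003], [0.004, 0.002, -1.0]]
force: [5.7, 4.7, 1.0]
grip_width: 0.176
```

```bash
python3 look.py p14
```

```text
t 15.12 p [562.89 -94.41  44.19] yaw 84.89 z [ 0.0028  0.0034 -1.    ] F [5.69 4.69 0.96] T [ 0.81 -1.04  0.54] g 0.176 q [-15.    8.1 112.9   0.3  59.  -10. ]
```

View pics/p14_top.png

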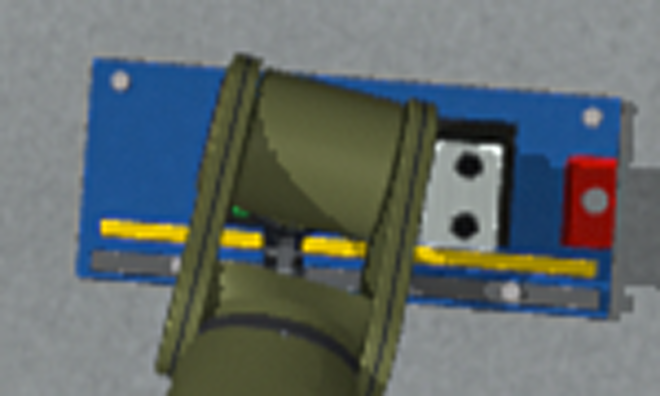

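View pics/p14_scene.png

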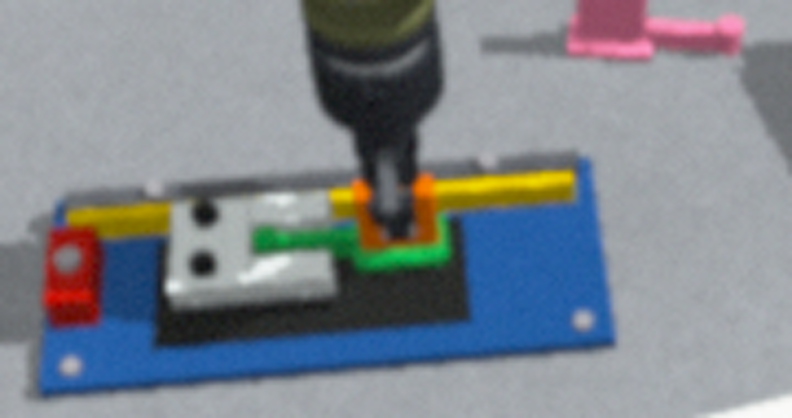

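step_arm:
  moves: [-3,0,0,0,0,0,0,-6,0,0,0,0,0,0,-9,0,0,0,0,0,0,-12,-0.1,0,0,0,0,0,-15,-0.1,0,0,0,0,0,-18,-0.1,0,0,0,0,0,-21,-0.2,0,0,0,0,0,-24,-0.2,0,0,0,0,0]

```text
time: 15.88
ee_pos: [560.6, -118.2, 44.2]
eef_rot: [[0.089, 0.996, 0.003], [0.996, -0.089, 0.003], [0.004, 0.002, -1.0]]
force: [5.0, 5.0, 0.9]
grip_width: 0.174
```

step_arm:
  moves: [-1.5,0,0,0,0,0,0,-3,0,0,0,0,0,0,-4.5,0,0,0,0,0,0,-6,0,0,0,0,0,0,-7,0,0,0,0,0,0,-8,0,0,0,0,0,0]

```text
time: 16.38
ee_pos: [559.9, -126.1, 44.2]
eef_rot: [[0.089, 0.996, 0.003], [0.996, -0.089, 0.003], [0.004, 0.002, -1.0]]
force: [5.2, 5.9, 0.7]
grip_width: 0.175
```

```bash
python3 look.py p15
```

```text
t 16.38 p [ 559.86 -126.1    44.18] yaw 84.88 z [ 0.0026  0.0035 -1.    ] F [5.23 5.93 0.72] T [ 0.75 -0.99  0.38] g 0.175 q [-18.2   8.4 112.4   0.3  59.  -13.2]
```

View pics/p15_top.png

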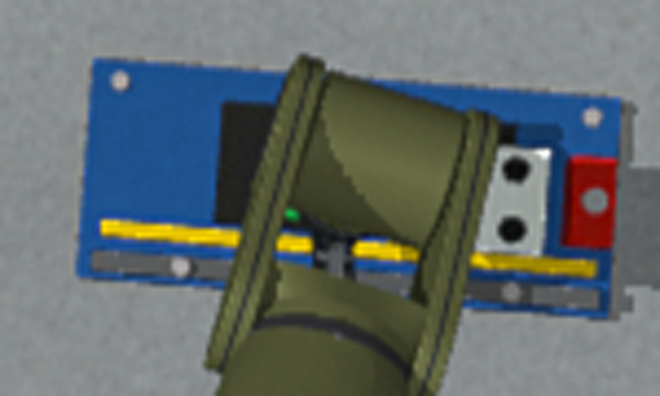

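View pics/p15_scene.png

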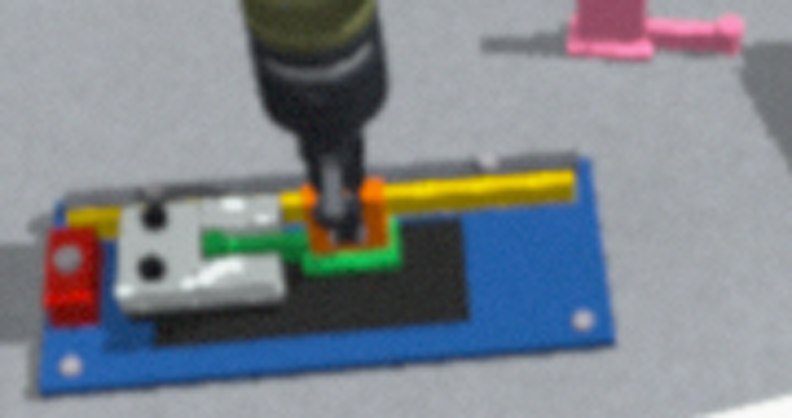

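step_arm:
  moves: [-1,-0.1,0,0,0,0,0,-2,-0.1,0,0,0,0,0,-3,-0.1,0,0,0,0,0,-4,-0.1,0,0,0,0,0,-5,-0.1,0,0,0,0,0,-6,-0.15,0,0,0,0,0,-7,-0.15,0,0,0,0,0,-8,-0.15,0,0,0,0,0]

```text
time: 17.15
ee_pos: [559.1, -134.0, 44.2]
eef_rot: [[0.089, 0.996, 0.003], [0.996, -0.089, 0.003], [0.004, 0.003, -1.0]]
force: [6.5, 4.3, 0.2]
grip_width: 0.177
```

step_arm:
  moves: [-0.7,0,0,0,0,0,0,-1.4,0,0,0,0,0,0,-2.1,0,0,0,0,0,0]

```text
time: 17.4
ee_pos: [558.9, -136.1, 44.2]
eef_rot: [[0.089, 0.996, 0.003], [0.996, -0.089, 0.004], [0.004, 0.002, -1.0]]
force: [6.2, 5.2, 0.4]
grip_width: 0.171
```

```bash
python3 -c "
from h import *
from cell import r
st(r.sense())"
```

```text
t 17.4 p [ 558.91 -136.06   44.18] yaw 84.89 z [ 0.0028  0.0035 -1.    ] F [6.24 5.15 0.35] T [ 0.78 -1.06  0.5 ] g 0.171 q [-19.1   8.6 112.3   0.3  59.1 -14.2]
```

step_arm:
  moves: [-0.7,0,0,0,0,0,0,-1.4,0,0,0,0,0,0,-2.1,0,0,0,0,0,0]

```text
time: 17.65
ee_pos: [558.7, -138.1, 44.1]
eef_rot: [[0.089, 0.996, 0.003], [0.996, -0.089, 0.004], [0.004, 0.002, -1.0]]
force: [5.9, 6.2, 1.1]
grip_width: 0.179
```

```bash
python3 -c "
from h import *
from cell import r
st(r.sense())"
```

```text
t 17.65 p [ 558.68 -138.13   44.15] yaw 84.89 z [ 0.0027  0.0036 -1.    ] F [5.86 6.17 1.05] T [ 0.75 -1.1   0.46] g 0.179 q [-19.3   8.6 112.2   0.3  59.1 -14.4]
```

step_arm:
  moves: [-0.7,0,0,0,0,0,0,-1.4,0,0,0,0,0,0,-2.1,0,0,0,0,0,0]

```text
time: 17.9
ee_pos: [558.5, -140.2, 44.2]
eef_rot: [[0.089, 0.996, 0.003], [0.996, -0.089, 0.004], [0.004, 0.002, -1.0]]
force: [6.4, 5.1, 1.3]
grip_width: 0.176
```

```bash
python3 look.py p16
```

```text
t 17.9 p [ 558.49 -140.24   44.2 ] yaw 84.89 z [ 0.0027  0.0035 -1.    ] F [6.41 5.12 1.25] T [ 0.76 -1.09  0.48] g 0.176 q [-19.6   8.7 112.2   0.3  59.1 -14.6]
```

View pics/p16_top.png

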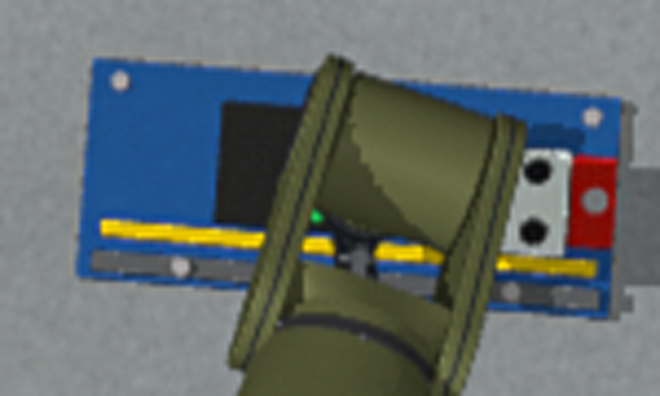

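Nearly touching the stop (sled front edge at ~571, stop face ~569 in the crop). Creeping on.

step_arm:
  moves: [-0.6,0,0,0,0,0,0,-1.2,0,0,0,0,0,0,-1.2,0,0,0,0,0]

```text
invalid input at $.moves: expected a multiple of 7 numbers
```

```bash
python3 -c "
from h import *
from cell import r
st(r.sense())"
```

```text
t 18.0 p [ 558.49 -140.37   44.17] yaw 84.89 z [ 0.0027  0.0033 -1.    ] F [6.43 5.04 0.32] T [ 0.76 -1.07  0.51] g 0.176 q [-19.6   8.7 112.2   0.3  59.1 -14.6]
```

step_arm:
  moves: [-0.6,0,0,0,0,0,0,-1.2,0,0,0,0,0,0,-1.2,0,0,0,0,0,0]

```text
time: 18.25
ee_pos: [558.4, -141.5, 44.2]
eef_rot: [[0.089, 0.996, 0.003], [0.996, -0.089, 0.003], [0.004, 0.002, -1.0]]
force: [5.7, 4.9, 1.0]
grip_width: 0.174
```

```bash
python3 -c "
from h import *
from cell import r
st(r.sense())"
```

```text
t 18.25 p [ 558.37 -141.51   44.16] yaw 84.88 z [ 0.0027  0.0034 -1.    ] F [5.67 4.91 0.98] T [ 0.7  -1.06  0.41] g 0.174 q [-19.7   8.7 112.1   0.3  59.1 -14.7]
```

step_arm:
  moves: [-0.6,-0.1,0,0,0,0,0,-1.2,-0.1,0,0,0,0,0,-1.2,-0.1,0,0,0,0,0]

```text
time: 18.5
ee_pos: [558.2, -142.7, 44.2]
eef_rot: [[0.089, 0.996, 0.003], [0.996, -0.089, 0.004], [0.004, 0.003, -1.0]]
force: [5.7, 4.1, 0.6]
grip_width: 0.171
```

```bash
python3 -c "
from h import *
from cell import r
st(r.sense())"
```

```text
t 18.5 p [ 558.25 -142.65   44.19] yaw 84.89 z [ 0.0029  0.0035 -1.    ] F [5.75 4.12 0.6 ] T [ 0.77 -1.09  0.52] g 0.171 q [-19.8   8.7 112.1   0.3  59.1 -14.8]
```

step_arm:
  moves: [-0.6,0,0,0,0,0,0,-1.2,0,0,0,0,0,0,-1.2,0,0,0,0,0,0]

```text
time: 18.75
ee_pos: [558.3, -142.7, 44.4]
eef_rot: [[0.09, 0.996, 0.003], [0.996, -0.09, 0.006], [0.006, 0.002, -1.0]]
force: [6.4, 9.8, 1.9]
grip_width: 0.174
```

```bash
python3 -c "
from h import *
from cell import r
st(r.sense())"
```

```text
t 18.75 p [ 558.3  -142.73   44.37] yaw 84.86 z [ 0.003   0.0058 -1.    ] F [6.43 9.85 1.94] T [ 1.39 -1.09  0.4 ] g 0.174 q [-19.9   8.7 112.1   0.4  59.1 -14.9]
```

step_arm:
  moves: [-0.5,-0.2,0,0,0,0,0,-0.8,-0.3,0,0,0,0,0,-0.8,-0.3,0,0,0,0,0,-0.8,-0.3,0,0,0,0,0,-0.8,-0.3,0,0,0,0,0,-0.8,-0.3,0,0,0,0,0]

```text
time: 19.25
ee_pos: [558.3, -142.8, 44.5]
eef_rot: [[0.089, 0.996, 0.004], [0.996, -0.089, 0.007], [0.007, 0.003, -1.0]]
force: [7.7, 11.8, 3.0]
grip_width: 0.172
```

```bash
python3 look.py p17
```

```text
t 19.25 p [ 558.27 -142.79   44.5 ] yaw 84.87 z [ 0.0037  0.0067 -1.    ] F [ 7.68 11.76  3.02] T [ 1.78 -1.24  0.45] g 0.172 q [-19.9   8.7 112.1   0.5  59.1 -15. ]
```

View pics/p17_top.png

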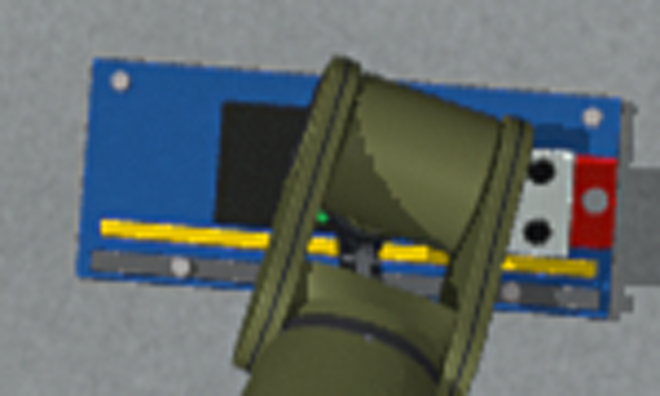

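View pics/p17_scene.png

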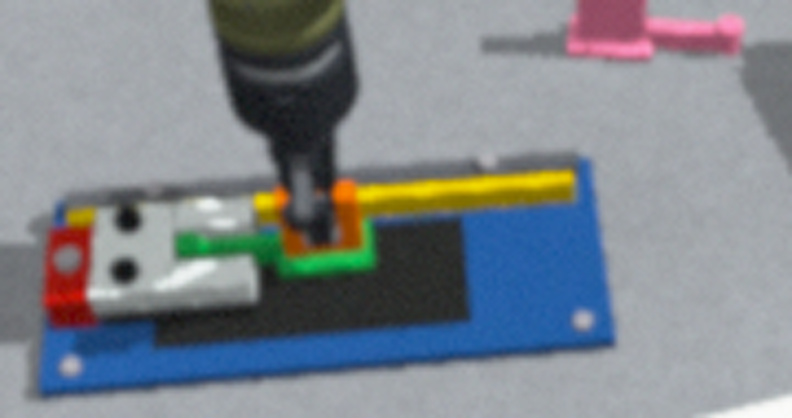

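step_arm:
  moves: [1,0.7,0,0,0,0,0,2,1.4,0,0,0,0,0,3.2,2.5,0,0,0,0,0,4.5,4,0,0,0,0,0,6,5.5,0,0,0,0,0,8,6,0,0,0,0,0,8,6,0,0,0,0,0]

```text
time: 19.93
ee_pos: [562.5, -138.8, 42.7]
eef_rot: [[0.089, 0.996, -0.002], [0.996, -0.089, 0.001], [0.001, -0.002, -1.0]]
force: [-0.6, -0.1, -0.8]
grip_width: 0.174
```

```bash
python3 look.py p18; python3 - <<'E'
import cv2,pickle
from h import up
c,im=pickle.load(open("p18.pkl","rb"))
cv2.imwrite("pics/p18_z.png",up(im["scene"],(195,185,285,230),8))
E
```

```text
t 19.93 p [ 562.52 -138.77   42.73] yaw 84.88 z [-1.6e-03  8.0e-04 -1.0e+00] F [-0.6  -0.06 -0.81] T [-0.02 -0.03 -0.01] g 0.174 q [-19.2   9.3 111.6   0.   59.2 -14.1]
```

View pics/p18_z.png

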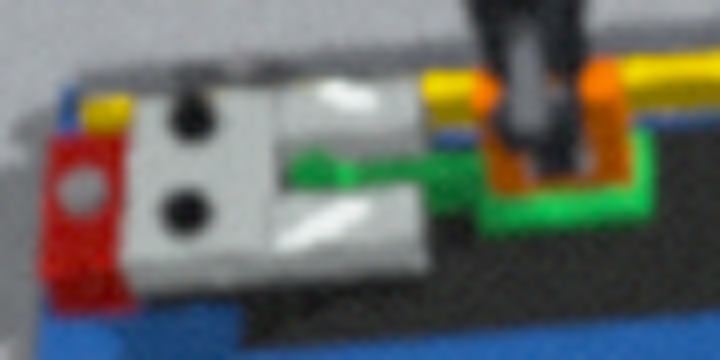

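step_arm:
  moves: [0,0,-10,0,0,0,0,0,0,-25,0,0,0,0,0,0,-45,0,0,0,0,0,0,-65,0,0,0,0,25,3,-65,0,0,0,0,60,6,-65,0,0,0,0,100,10,-65,0,0,-0.1,0,140,14,-65,0,0,-0.2,0]

```text
time: 20.7
ee_pos: [589.8, -0.1, 109.6]
eef_rot: [[-0.114, 0.994, 0.001], [0.994, 0.114, -0.0], [-0.0, 0.001, -1.0]]
force: [1.7, 0.2, -0.8]
grip_width: 0.179
```

```bash
python3 - <<'E'
from h import *
from cell import r
s=r.sense();st(s);print(delta(s,[530,292,105],184.3))
E
```

```text
t 20.7 p [ 5.8981e+02 -1.2000e-01  1.0963e+02] yaw 96.52 z [ 1.3e-03 -1.0e-04 -1.0e+00] F [ 1.67  0.19 -0.82] T [ 0.04 -0.03 -0.02] g 0.179 q [ -5.2   5.6 108.4   0.   65.9 -11.7]
(array([297.02397811, -26.2727244 ,   4.52594235]), array([ 8.39106789e-04,  1.18846766e-03, -1.53209534e+00]))
```

step_arm:
  moves: [20,-2,0,0,0,-0.1,0,45,-3,0,0,0,-0.2,0,70,-5,0,0,0,-0.3,0,95,-7,0,0,0,-0.4,0,120,-9,0,0,0,-0.5,0,145,-12,0,0,0,-0.6,0,170,-14,0,0,0,-0.7,0,195,-17,0,0,0,-0.8,0]

```text
time: 21.37
ee_pos: [550.8, 192.0, 109.3]
eef_rot: [[-0.793, 0.609, 0.001], [0.609, 0.793, 0.0], [-0.0, 0.001, -1.0]]
force: [0.5, -0.0, -1.2]
grip_width: 0.173
```

```bash
python3 - <<'E'
from h import *
from cell import r
s=r.sense();st(s);print(delta(s,[516,293,80],184.3))
E
```

```text
t 21.37 p [550.83 192.03 109.27] yaw 142.46 z [ 7.e-04  2.e-04 -1.e+00] F [ 0.52 -0.01 -1.22] T [ 0.04 -0.02 -0.02] g 0.173 q [ 13.9   4.9 109.2   0.   65.8 -38.5]
(array([89.15301993, 58.81678604, 29.26212091]), array([ 3.90775140e-04,  6.22891244e-04, -7.30267236e-01]))
```

step_arm:
  moves: [13,8,0,0,0,-0.11,0,26,17,0,0,0,-0.22,0,39,26,0,0,0,-0.33,0,52,35,5,0,0,-0.44,0,65,44,10,0,0,-0.55,0,78,52,20,0,0,-0.66,0,89,59,29,0,0,-0.73,0,89,59,29,0,0,-0.73,0]

```text
time: 22.03
ee_pos: [514.9, 293.2, 78.0]
eef_rot: [[-0.997, -0.074, -0.003], [-0.074, 0.997, -0.001], [0.003, -0.0, -1.0]]
force: [-0.4, -0.2, -1.1]
grip_width: 0.175
```

step_arm:
  moves: [0,0,15,0,0,0,0,0,0,30,0,0,0,0,0,0,40,0,0,0,0,0,0,44,0,0,0,0,0,0,44,0,0,0,0,0,0,44,0,0,0,0]

```text
time: 22.53
ee_pos: [517.3, 291.9, 35.8]
eef_rot: [[-0.998, -0.069, 0.0], [-0.069, 0.998, 0.0], [-0.0, 0.0, -1.0]]
force: [-0.7, 0.2, -0.8]
grip_width: 0.175
```

```bash
python3 - <<'E'
from h import *
from cell import r
s=r.sense();st(s)
c=r.camera("scene");setcam("scene",c);p=proj("scene",[511,292,60]).astype(int);x0,y0=p-[50,40]
cv2.imwrite(f"pics/r1.png",cv2.resize(c["pixels"][y0:y0+80,x0:x0+100],None,fx=7,fy=7,interpolation=cv2.INTER_CUBIC))
E
```

```text
t 22.53 p [517.25 291.92  35.81] yaw -176.02 z [ 4.e-04  1.e-04 -1.e+00] F [-0.71  0.18 -0.76] T [0.01 0.01 0.01] g 0.175 q [ 24.3  11.5 109.9  -0.   58.6 -69.7]
```

View pics/r1.png

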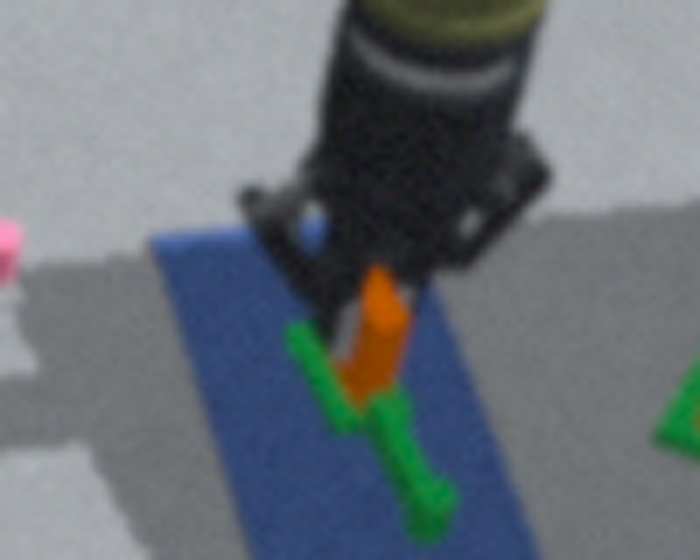

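step_arm:
  moves: [0,0,2,0,0,0,0,0,0,4,0,0,0,0,0,0,5.5,0,0,0,0,0,0,5.5,0,0,0,0]

```text
time: 22.92
ee_pos: [516.7, 292.1, 29.6]
eef_rot: [[-0.998, -0.07, -0.0], [-0.07, 0.998, -0.0], [0.0, -0.0, -1.0]]
force: [-0.9, -0.5, -1.2]
grip_width: 0.176
```

step_arm:
  moves: [0,0,0.5,0,0,0,0,0,0,1,0,0,0,0,0,0,1,0,0,0,0]

```text
time: 23.17
ee_pos: [516.9, 292.2, 29.0]
eef_rot: [[-0.998, -0.07, 0.0], [-0.07, 0.998, 0.0], [-0.0, 0.0, -1.0]]
force: [0.1, 0.2, -0.9]
grip_width: 0.173
```

```bash
python3 - <<'E'
from h import *
from cell import r
s=r.sense();st(s)
E
```

```text
t 23.17 p [516.95 292.2   28.97] yaw -175.98 z [ 2.e-04  1.e-04 -1.e+00] F [ 0.09  0.19 -0.88] T [-0.03 -0.03  0.01] g 0.173 q [ 24.3  12.  110.   -0.   57.9 -69.7]
```

step_arm:
  moves: [0,0,0.5,0,0,0,0,0,0,1,0,0,0,0,0,0,1,0,0,0,0]

```text
time: 23.42
ee_pos: [517.2, 292.3, 28.9]
eef_rot: [[-0.998, -0.07, 0.0], [-0.07, 0.998, 0.0], [-0.0, 0.0, -1.0]]
force: [-2.2, -1.5, 5.2]
grip_width: 0.179
```

```bash
python3 - <<'E'
from h import *
from cell import r
s=r.sense();st(s)
E
```

```text
t 23.42 p [517.16 292.33  28.94] yaw -175.97 z [ 4.e-04  2.e-04 -1.e+00] F [-2.22 -1.53  5.25] T [-0.14  0.41  0.  ] g 0.179 q [ 24.3  12.  110.   -0.   57.9 -69.7]
```

step_arm:
  moves: [0,0,-0.5,0,0,0,30,0,0,-0.5,0,0,0,50,0,0,-0.5,0,0,0,60,0,0,-0.5,0,0,0,60,0,0,-0.5,0,0,0,60,0,0,-0.5,0,0,0,60]

```text
time: 23.92
ee_pos: [516.8, 292.1, 28.2]
eef_rot: [[-0.998, -0.07, -0.0], [-0.07, 0.998, -0.0], [0.0, -0.0, -1.0]]
force: [0.2, -0.4, -0.9]
grip_width: 0.701
```

step_arm:
  moves: [0,0,-10,0,0,0,60,0,0,-30,0,0,0,60,0,0,-60,0,0,0,60,0,0,-95,0,0,0,60,-20,-20,-130,0,0,0,60,-50,-60,-150,0,0,0,60,-50,-100,-150,0,0,0,60,-50,-140,-150,0,0,0,60]

```text
time: 24.58
ee_pos: [578.5, 164.0, 182.5]
eef_rot: [[-0.997, -0.072, 0.007], [-0.072, 0.997, 0.001], [-0.007, 0.001, -1.0]]
force: [0.7, -0.3, -0.7]
grip_width: 0.704
```

step_arm:
  moves: [40,-40,0,0,0,0,60,80,-80,0,0,0,0,60,100,-110,0,0,0,0,60,100,-140,0,0,0,0,60,100,-140,0,0,0,0,60,100,-140,0,0,0,0,60]

```text
time: 25.08
ee_pos: [485.2, 15.7, 179.0]
eef_rot: [[-0.998, -0.066, 0.002], [-0.066, 0.998, -0.0], [-0.002, -0.0, -1.0]]
force: [0.5, 0.7, 0.7]
grip_width: 0.702
```

```bash
python3 - <<'E'
from h import *
import pickle
from cell import r
s=r.sense();st(s);im={}
for n in("scene","top"):
    c=r.camera(n);setcam(n,c);im[n]=c["pixels"];cv2.imwrite(f"pics/f_{n}.png",c["pixels"])
cv2.imwrite("pics/f_z.png",up(im["top"],(315,175,455,255),5))
cv2.imwrite("pics/f_z2.png",up(im["scene"],(370,145,450,225),7))
pickle.dump((CAM,im),open("vf.pkl","wb"))
roi=(205,175,275,275);u=up(im["top"],roi,8);H=hsv(u).astype(int)
o=(H[...,0]>7)&(H[...,0]<18)&(H[...,1]>150);V=H[...,2][o];t=cv2.threshold(V.astype(np.uint8),0,255,cv2.THRESH_OTSU)[0]
p=topx(cv2.boxPoints(cv2.minAreaRect(big(o&(H[...,2]>t)))),roi,8);print("handle top",p.round(1).tolist(),onz("top",p.mean(0),66))
roi=(315,175,455,250);u=up(im["top"],roi);H=hsv(u).astype(int)
m=((H[...,1]<60)&(H[...,2]>140)); m[:, :200]=0; m[m.shape[0]-90:]=0
q=topx(cv2.boxPoints(cv2.minAreaRect(big(m))),roi);print("sled",q.round(1).tolist(),[onz("top",x,46)[:2].round(1).tolist() for x in q])
E
```

```text
t 25.08 p [485.25  15.68 179.03] yaw -176.21 z [ 1.5e-03 -4.0e-04 -1.0e+00] F [0.54 0.74 0.71] T [-0.04  0.03  0.06] g 0.702 q [ -4.5 -12.1 118.3  -0.   73.8 -98.3]
handle top [[230.6, 220.8], [236.1, 220.5], [237.2, 237.6], [231.6, 237.9]] [514.63585883 292.15512711  66.        ]
sled [[363.4, 174.6], [454.4, 174.6], [454.4, 207.2], [363.4, 207.2]] [[671.5, -83.1], [668.5, -349.0], [572.8, -346.1], [575.5, -81.7]]
```

View pics/f_top.png

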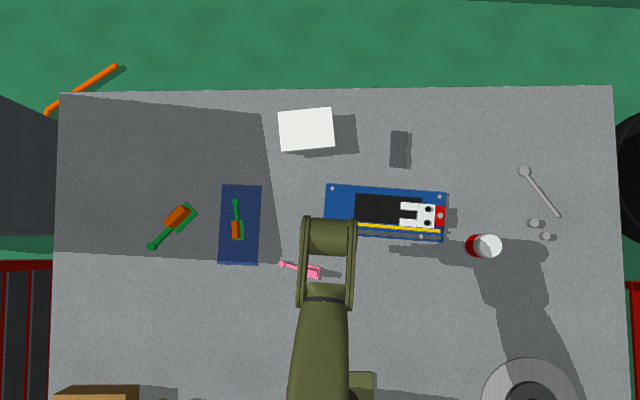

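View pics/f_z.png

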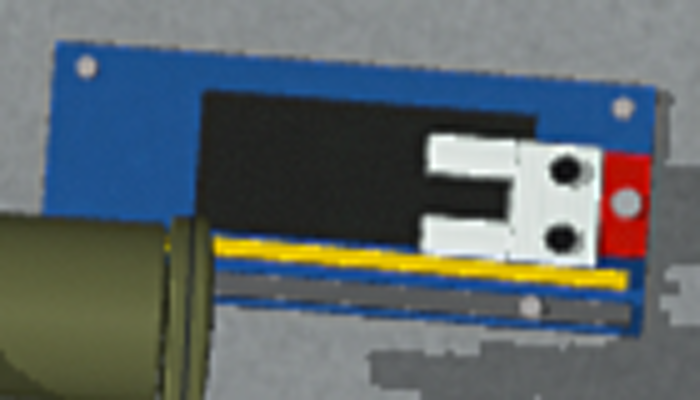

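View pics/f_z2.png

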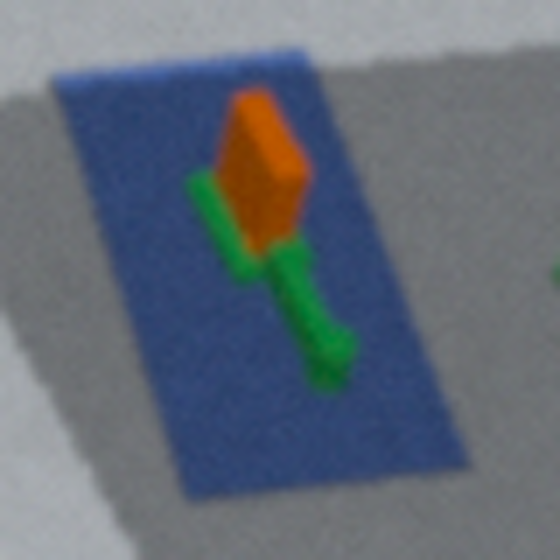

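View pics/f_scene.png

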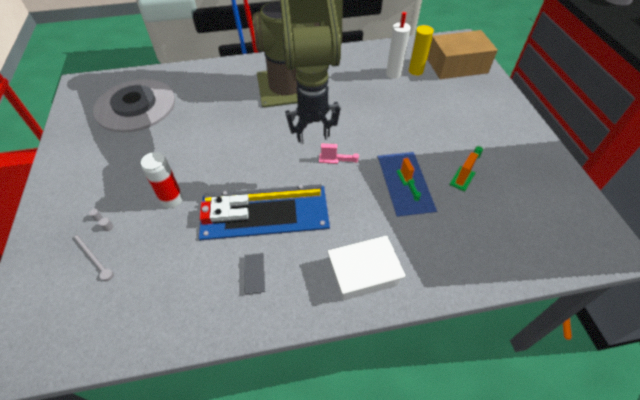

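step_arm:
  moves: [0,0,0,0,0,0,60,0,0,0,0,0,0,60,0,0,0,0,0,0,60]

```text
time: 25.43
ee_pos: [486.0, 18.9, 178.1]
eef_rot: [[-0.997, -0.072, -0.0], [-0.072, 0.997, 0.0], [0.0, 0.0, -1.0]]
force: [0.1, 0.4, 0.1]
grip_width: 0.702
```

```bash
python3 -c "
from cell import r
print(r.finish_job())"
```

```text
the job is handed in; nothing more can be done
None
```

I fed the sled along the guide strip to the red stop, stood the stick back on the blue mat, and handed the job in at about 25.4 s. No verdict came back.

**What I did**
- I took the smaller green and orange stick from the mat and lowered its nose into the sled's slot.
- I pressed the sled flat on the strip at the starting end, which took about 8 N in total at the wrist. Along the way it swung rear-first by about 5° before it lay flat.
- I then fed it along the strip with about 5–7 N sideways and about 5 N of push. By camera the strip is turned about 0.4°, and the feed path agreed.
- I held the sled on the stop for about 0.4 s. The push rose to about 12 N there, so the stop took an estimated 6–7 N, with about 7 N on the strip.
- I unloaded the stick before lifting it out of the slot.

**Last checks**
- **Sled:** in the final pictures its front edge touches the stop face and it lies along the strip.
- **Stick:** it stands upright on the mat, with its handle at about (515, 292) mm, well inside the outline.
- **Bystanders:** the can, tub and pad look unmoved, judged by eye.
- **Gripper:** it is open and clear of everything.

**What failed or disagreed**
- The colour mask for the final sled measurement picked up the background, so the sled's end position is judged by eye rather than measured.
- The scene camera gave heights about 4–7 mm lower than the text and positions 3–8 mm off in x from the top view. I used the top view, and heights taken relative to the mat agreed with the text.
- Force readings were noisy by about 0.5–1 N, and contact forces are inferred from the wrist reading, so the strip and stop forces are estimates.

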